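Set up the pottery scanner and scan a batch of jars

TASK

Get this batch of glazed jars scanned: swing the scanner carriage's clamp lever fully open, slide the carriage along its rail until its pointer is level with the brass mark, and swing the lever fully home again to lock it there. Then stand every jar upright inside a printed ring of its own (any ring), turned so that its clay plaque faces squarely to the scanner, and when all stand so press the scan button fully down. Leave the mug, the tub and the brush where they are.

Things in the scene. Friction and masses are not known exactly. Their poses are not given: they have to be found in the camera images.
- station: Scanning station, fixed to the table. Origin on the table at the middle of the row of three printed rings (flush, no step); x axis along the row, y axis away from the scanner (it stands on the -y side and looks to +y over the rings). An aluminium rail, 40 mm wide, 20 mm high, lies along y at x = 0, from y = -390 to -100 mm.
- ring_a (a point): centre, at table height, of the printed ring (inside diameter 79 mm, flush) at station x = -90 mm
- ring_b (a point): centre of the printed ring at station x = 0
- ring_c (a point): centre of the printed ring at station x = +90 mm
- carriage (a joint): Slide of the carriage along the rail, 0 to 0.14 m, growing towards the rings (station +y). The carriage is a grey saddle (70 mm wide, top 40 mm above the table) carrying the white scanner head. Resists with about 7 N when the clamp is open; held fast when it is locked.
- scanner_top (a point): Middle of the top of the scanner head, 90 mm above the table. The head is a white block 150 mm (station x) by 44 mm (station y) by 50 mm high, its underside at 40 mm; it moves with the carriage and can be gripped across its 44 mm, best about 45 mm from its middle towards station +x, clear of the lever.
- pointer (a point): Tip of the steel pointer on the carriage's station +x side, 26 mm above the table, 55 mm behind (station -y) the middle of the scanner head; set it level, along station y, with the brass mark.
- mark: Brass index mark, fixed to the table beside the rail on its station +x side, 34 mm high, with a 3 mm thick upright blade; origin at its foot, in the plane of the blade; axes parallel to the station's. The pointer is at the mark when both have the same station y.
- clamp (a joint): Clamp lever on the carriage, about a vertical axis: 0 fully home = locked (lever trails behind the carriage, in line with the rail, to station -y), 1.45 rad = fully open (swung clockwise seen from above, to station -x). Stays where it is left; stiff for the first 0.4 rad (about 4 N at the post).
- clamp_pivot (a point): Lever's pivot, 40 mm above the table, on the carriage, 55 mm behind (station -y) the scanner head's middle. The arm lies 44 to 52 mm above the table.
- clamp_grip (a point): Centre of the top of the lever's upright black round post, 16 mm diameter, 70 mm from the pivot, its top 86 mm above the table and its free part 34 mm tall.
- scan (a joint): Scan button, 0 up to 0.006 m fully down, sprung, about 5 N; near the station's -x end, 115 mm to station -x and 140 mm to station -y of the middle ring.
- scan_top (a point): centre of the top of the scan button, 26 mm diameter
- jar1: White glazed stoneware jar with fixed lid, 62 mm diameter, body 66 mm high, with a round lid knob on top 30 mm diameter from 69 to 98 mm above its foot; 0.35 kg. Origin at the middle of its underside; its x axis points out through the clay plaque. Two or three jars are present; an absent one reads None.
- jar1_plaque (a point): middle of the outer face of jar1's bare-clay plaque (28 mm wide, 34 mm high, standing 7 mm proud of the side), 38.5 mm from the jar's axis, 32 mm up
- jar2: White glazed stoneware jar with fixed lid, 62 mm diameter, body 66 mm high, with a round lid knob on top 30 mm diameter from 69 to 98 mm above its foot; 0.35 kg. Origin at the middle of its underside; its x axis points out through the clay plaque. Two or three jars are present; an absent one reads None.
- jar2_plaque (a point): middle of the outer face of jar2's bare-clay plaque (28 mm wide, 34 mm high, standing 7 mm proud of the side), 38.5 mm from the jar's axis, 32 mm up
- jar3: White glazed stoneware jar with fixed lid, 62 mm diameter, body 66 mm high, with a round lid knob on top 30 mm diameter from 69 to 98 mm above its foot; 0.35 kg. Origin at the middle of its underside; its x axis points out through the clay plaque. Two or three jars are present; an absent one reads None.
- jar3_plaque (a point): middle of the outer face of jar3's bare-clay plaque (28 mm wide, 34 mm high, standing 7 mm proud of the side), 38.5 mm from the jar's axis, 32 mm up
- mug: Blue mug, 76 mm diameter, 85 mm high, a bystander. Origin under its middle.
- tub: White plastic tub with lid, 80 mm diameter, 110 mm high, a bystander. Origin under its middle.
- brush: Glazing brush lying on the table, a bystander.
Mind the look-alikes: they are no part of the job. What is shaped like the jar1 but green or turquoise is not meant.

How it is judged (in metres and radians):
On the way, in this order (a step that is already met when the one before it is completed fails the run):
1. the clamp lever is swung open (value of joint clamp above 0.9 rad), for 0.2 s.
2. the carriage is slid, unlocked, to where its pointer is at the mark (y of pointer in the frame of mark between -0.004 and 0.004 m and value of joint clamp above 0.9 rad), for 0.2 s.
3. the lever is home again with the pointer at the mark (y of pointer in the frame of mark between -0.004 and 0.004 m and value of joint clamp below 0.15 rad), for 0.2 s.
4. every jar present stands in a ring, plaque to the scanner ((horizontal distance between jar1 and ring_a below 0.012 m or horizontal distance between jar1 and ring_b below 0.012 m or horizontal distance between jar1 and ring_c below 0.012 m) and angle between the x axis of each of jar1, jar2, jar3 and the y axis of station, either way round below 0.2 rad and y of each of jar1_plaque, jar2_plaque, jar3_plaque in the frame of station below -0.02 m and angle between each of jar1, jar2, jar3's own z axis and vertical below 0.1 rad and height (world z) of each of jar1, jar2, jar3 below 0.006 m and linear speed of each of jar1, jar2, jar3 below 0.02 m/s and (horizontal distance between jar2 and ring_a below 0.012 m or horizontal distance between jar2 and ring_b below 0.012 m or horizontal distance between jar2 and ring_c below 0.012 m) and (horizontal distance between jar3 and ring_a below 0.012 m or horizontal distance between jar3 and ring_b below 0.012 m or horizontal distance between jar3 and ring_c below 0.012 m)), for 0.2 s.
5. the scan button is pressed fully down while all stand so (all of step 4 and value of joint scan above 0.0045 m), for 0.05 s.
At the end, for the whole second after the job is handed in: Every jar present stands upright and still on the table, its centre within 12 mm of a ring's centre, plaque within 0.2 rad of squarely facing the scanner side; the pointer is within 4 mm of the mark along the rail and the clamp lever is home (below 0.15 rad) (all of step 3 and all of step 4); the robot touches nothing.
It fails at once if the mug is knocked away (over 30 mm) (distance of mug from where it was at the start of the episode above 0.03 m).
It fails at once if the tub is knocked away (over 30 mm) (distance of tub from where it was at the start of the episode above 0.03 m).
It fails at once if the brush is knocked away (over 30 mm) (distance of brush from where it was at the start of the episode above 0.03 m).
Of jar1, jar2, jar3 only 2 to 3 are there at a start; the rules pass over those that are not, and their reading is None.
At some moment in a run one of jar1, jar2, jar3 may be knocked a few centimetres aside while the robot is not near it.
It also fails if it takes over 210 s, if anything falls off the work surface, if the arm or the gripper's body presses on something with over 40 N, if the wrist force passes 120 N, or if a joint passes its speed limit or range.

ROBOT

A 6-joint arm with a two-finger parallel gripper is mounted at the origin on the work surface. World frame = base frame: x ahead of the robot, y to its left, z up, the work surface at z = 0. Lengths are in mm, angles in degrees, forces in N, time in s.
With the tool pointing down it reaches from about 250 to 775 mm from the base axis. Payload 4 kg.
Tool frame: the origin (TCP) lies at the very end of the fingers, on their centre line; the grasp point (between the pads) lies 19 mm behind it; z points along the fingers, x is the direction in which the jaws open and shut, and the axes are right-handed (so a half turn about z gives the same grasp; the last joint's range is limited). The gripper opens to 94 mm and grips with 3 to 60 N. Pads are 16 mm wide; open, the fingers measure 119 mm over their backs; the gripper's body (75 mm by 177 mm) begins 78 mm behind the grasp point.
Start: joints at [64.223, 4.996, 78.535, -0, 96.463, -5.907], TCP at [186.95, 517.272, 205.506] pointing down, gripper open.
Joint ranges: [-177.83, 177.83], [-43.37, 116.18], [15.69, 146.23], [-61.86, 241.86], [9.47, 152.12], [-147.06, 147.06]. Speed limits (degrees/s): [159.86, 159.86, 180, 180, 180, 180].

INTERFACE

Orientations are given as [roll, pitch, yaw] about the fixed x, y, z axes, in that order (R = Rz(yaw) Ry(pitch) Rx(roll)).
In Python, from plant import sense, imaging, ticket, boxes_of, silhouettes gives the robot as it stands.
- The arm moves only by the tool drive_tool, never from a script. Its argument "deltas" is a list of rows, each a list of 7 numbers: the turn, a rotation vector about the tool's x, y, z in degrees, then the shift along the tool's x, y, z in mm, then the closure in counts, from 0 (fully open) to 255 (shut). In form: [[rx, ry, rz, tx, ty, tz, hand], ...]. A call has 1 to 5 rows; each row shifts and turns the pose as measured when the row begins, along the tool's axes as they then stand; what a row does not reach is not made up. A row lasts 1/12 s, in which the tool goes at most 41.7 mm and 7.16 degrees, less where a joint would pass 70% of its speed; a pose out of reach is approached as far as the arm can. A call is refused whole if a number of a shift passes 41.7 or a number of a turn 7.16, either way. A call with a gripper value outside its range is refused whole. The fingers move at their own pace and stop on an object; the grip force is fixed at half the most. Time passes only in rows, so rows that do not move let the fingers close. It gives the time, the measured TCP pose, the force and the opening at its end, in the units of the state.
- sense(): the state, without advancing time (a new reading comes with each control period).
- imaging.camera(name): name is "scene" or "side" or "wrist"; returns a dict with "color" (480x640x3 uint8, red, green, blue), "depth" (480x640 float32, mm along the optical axis (not along the pixel's ray), 0 where there is no reading), "mtx" (3x3 intrinsics, pixels), "world_from_camera" (4x4, takes a point from camera to world coordinates). Camera axes: x right, y down, z forward; pixel columns grow to the right and rows downward; lengths in mm; the calibration is good to about 2 mm. A picture is of the moment at which its call begins.
- ticket.hand_in(): hands the job in, once; it reports no verdict.
Trained networks look in a picture, given as the dict that the camera call returned (one of the last four; its "shot" number tells which), for a name from the list of things; names that differ only in an ending like _2 or _b are one class to them, and where a whole thing is asked for, a point or a joint stands for the part that bears it (a point fixed in the world has none). Each returns a list of dicts, best first, with "p" (0 to 1); they miss things now and then, are a little off and sometimes report something else, mostly with a low value. They report only what shows in the picture. A call takes as long as a camera call. They do not tell look-alikes from the thing itself.
- boxes_of(picture, thing): "bbox" ([left, top, right, bottom] in pixels, round what is visible of it).
- silhouettes(picture, thing): "region" (480x640 bool, what is visible of it) and "bbox" ([left, top, right, bottom] in pixels, round what is visible of it).
The state is a dict: "clock": time; "joint_positions": joint angles; "qvel": joint speeds; "joint_torque": joint torques, N m; "tcp_pos": TCP position; "eef_rot": TCP orientation; "force": force on the tool from outside, world axes, zero at the start; "wrist_torque": the same for the moment, N m; "grip_width": finger opening in mm.
Only numpy, scipy, OpenCV 4.12 (cv2) and the standard library are available. Lean on these libraries where they do the work, as an engineer would, in place of code of your own. Each camera call takes 0.05 s, during which the arm holds its last target.

## Working session

There is one attempt and no reset: what is moved stays moved. The work goes in short steps, Python scripts to look and compute and a tool call to move; the robot and the scene stay as the last step left them, time stands still between calls to the robot, and variables do not carry over. Pictures are saved under pics/ and viewed, and the job is handed in when it is done.

Besides the shell and the picture viewer there is one more tool, called after "Call:" by a JSON object that holds its "name" and its "arguments", one argument or row to a line. drive_tool: Moves the arm, as the interface text tells. Its arguments: {"type":"object","properties":{"deltas":{"type":"array"}},"required":["deltas"]}

```bash
ls; mkdir -p pics
python3 - <<'E'
from plant import sense, imaging
import cv2
print(sense())
for n in ["scene","side","wrist"]:
    p=imaging.camera(n); cv2.imwrite(f"pics/{n}0.png",p["color"][:,:,::-1]); print(n,p["mtx"].tolist(),p["world_from_camera"].round(3).tolist())
E
```

```text
pics
{'clock': 0.0, 'joint_positions': array([ 6.42229864e+01,  5.03933862e+00,  7.86226959e+01, -1.17924059e-03,
        9.64622550e+01, -5.90661372e+00]), 'qvel': array([-0.06532895, -0.04284148,  0.02005442,  0.0325086 ,  0.02840602,
        0.01832407]), 'joint_torque': array([ 8.64586109e-04, -3.40193868e+01, -3.02423179e+01,  7.19382777e-02,
        3.33779049e-02, -1.70934672e-04]), 'tcp_pos': array([186.71283769, 516.76721574, 204.32012234]), 'eef_rot': array([-1.79988375e+02,  1.23750254e-01,  7.01294812e+01]), 'force': array([-0.91697331, -0.24445258,  0.05367414]), 'wrist_torque': array([-0.05049181,  0.04459272,  0.0431797 ]), 'grip_width': 94.0090782488235}
scene [[554.6592633922994, 0.0, 330.7657021521034], [0.0, 554.6592633922994, 236.14741982341138], [0.0, 0.0, 1.0]] [[-0.538, 0.656, -0.53, 1259.395], [0.843, 0.432, -0.321, 403.356], [0.018, -0.619, -0.785, 1033.824], [0.0, 0.0, 0.0, 1.0]]
side [[453.52138203746324, 0.0, 314.03759041847326], [0.0, 453.52138203746324, 236.57387543734015], [0.0, 0.0, 1.0]] [[0.804, -0.288, 0.521, 130.554], [-0.595, -0.41, 0.691, -681.987], [0.015, -0.865, -0.501, 568.1], [0.0, 0.0, 0.0, 1.0]]
wrist [[331.6389521893167, 0.0, 318.74804180155974], [0.0, 331.6389521893167, 240.70835301388104], [0.0, 0.0, 1.0]] [[0.341, 0.915, 0.215, 124.817], [0.94, -0.332, -0.08, 539.242], [-0.002, 0.229, -0.973, 383.513], [0.0, 0.0, 0.0, 1.0]]
```

View pics/scene0.png

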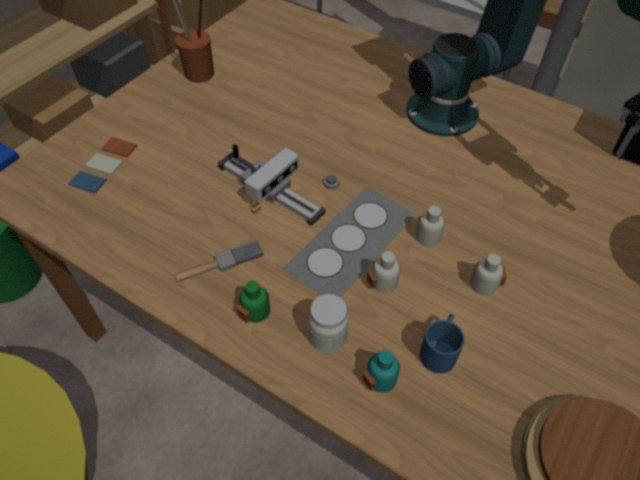

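View pics/side0.png

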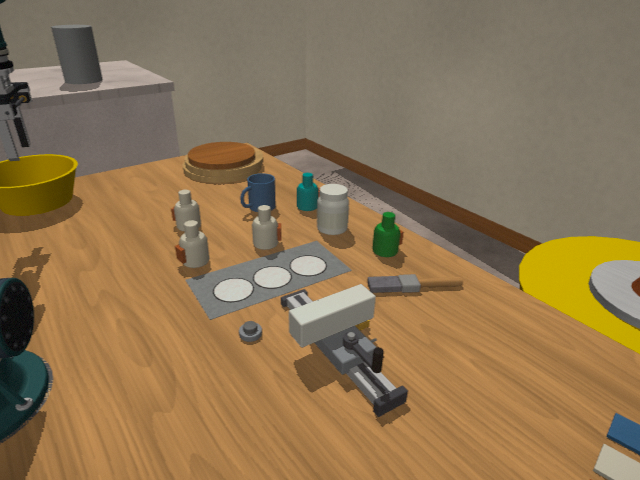

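View pics/wrist0.png

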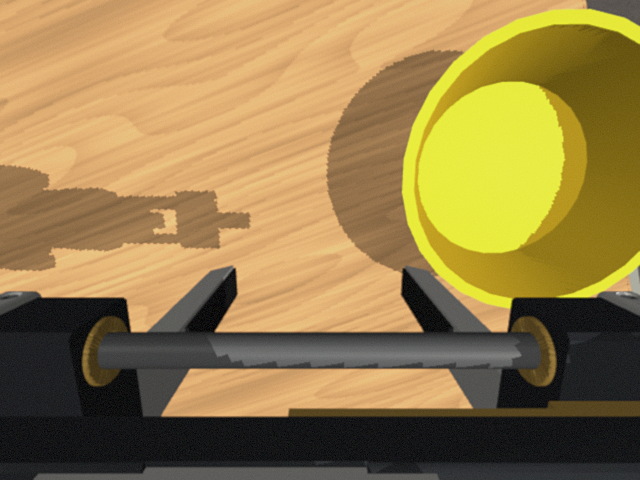

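Scene view: three white jars at (431,226), (386,272) and (488,274). The look-alikes are the green jar (254,300), the turquoise jar (382,370) and the tub (329,322). The mug is at (441,345), the brush at (220,262), the rings at (370,215), (348,238) and (325,262), the carriage at (272,178), the lever post at (235,152), the button at (331,182) and the brass mark at (256,207).

```bash
cat > h.py <<'E'
import numpy as np, cv2
from plant import sense, imaging, boxes_of, silhouettes
def cam(n): return imaging.camera(n)
def onplane(p,u,v,z):
    K=p["mtx"];T=np.array(p["world_from_camera"])
    d=T[:3,:3]@np.array([(u-K[0,2])/K[0,0],(v-K[1,2])/K[1,1],1]);o=T[:3,3]
    return o+d*(z-o[2])/d[2]
def cloud(p):
    K=p["mtx"];T=np.array(p["world_from_camera"]);D=p["depth"].astype(float)
    v,u=np.mgrid[:480,:640]
    X=np.stack([(u-K[0,2])/K[0,0]*D,(v-K[1,2])/K[1,1]*D,D],-1)@T[:3,:3].T+T[:3,3]
    X[D<=0]=np.nan
    return X
def proj(p,P):
    K=p["mtx"];T=np.linalg.inv(np.array(p["world_from_camera"]))
    q=T[:3,:3]@np.array(P,float)+T[:3,3]; q=K@q; return q[:2]/q[2]
def crop(p,l,t,r,b,s,name):
    c=p["color"][t:b,l:r,::-1]; c=cv2.resize(c,None,fx=s,fy=s,interpolation=cv2.INTER_CUBIC); cv2.imwrite("pics/"+name,c)
E
python3 - <<'E'
from h import *
for n in ["scene","side"]:
    p=cam(n)
    g=cv2.cvtColor(p["color"],cv2.COLOR_RGB2HSV)
    m=((g[...,1]<40)&(g[...,2]>150)).astype(np.uint8)
    X=cloud(p); m[~(abs(X[...,2])<8)]=0
    k,lab,st,ce=cv2.connectedComponentsWithStats(m)
    for i in range(1,k):
        if st[i,4]>200: print(n,ce[i].round(1),st[i].tolist(),onplane(p,*ce[i],0).round(1))
    for t in ["jar1","jar1_plaque","scanner_top","pointer","mark","clamp_grip","clamp_pivot","scan_top","mug","tub","brush"]:
        for b in silhouettes(p,t)[:6]:
            r=b["region"]; q=X[r]; q=q[~np.isnan(q[:,0])]
            print(n,t,round(b["p"],2),np.round(b["bbox"]).tolist(),r.sum(),np.median(q,0).round(0) if len(q) else None, np.percentile(q[:,2],98).round(0) if len(q) else None)
p=cam("scene");crop(p,200,130,360,250,5,"sc1.png");crop(p,340,190,520,310,4,"sc2.png")
p=cam("side");crop(p,220,270,420,420,4,"sd1.png")
E
```

```text
scene jar1 0.96 [359.0, 350.0, 399.0, 392.0] 1254 [824. 258.  61.] 99.0
scene jar1 0.95 [236.0, 284.0, 271.0, 324.0] 1104 [835. -34.  59.] 99.0
scene jar1 0.86 [416.0, 205.0, 443.0, 253.0] 891 [453. 179.  58.] 99.0
scene jar1 0.83 [364.0, 255.0, 400.0, 291.0] 978 [624. 154.  59.] 99.0
scene jar1 0.65 [470.0, 253.0, 508.0, 298.0] 1051 [507. 342.  58.] 99.0
scene jar1_plaque 0.84 [366.0, 351.0, 401.0, 393.0] 1148 [824. 260.  62.] 99.0
scene jar1_plaque 0.75 [367.0, 251.0, 401.0, 294.0] 1031 [623. 154.  58.] 98.0
scene jar1_plaque 0.7 [235.0, 282.0, 267.0, 322.0] 1071 [835. -34.  59.] 99.0
scene jar1_plaque 0.29 [233.0, 147.0, 297.0, 201.0] 2072 [ 530. -206.   77.] 92.0
scene scanner_top 0.65 [235.0, 146.0, 305.0, 206.0] 2237 [ 527. -209.   74.] 92.0
scene pointer 0.78 [231.0, 146.0, 296.0, 204.0] 2078 [ 531. -207.   76.] 92.0
scene pointer 0.22 [421.0, 203.0, 445.0, 249.0] 851 [454. 179.  59.] 99.0
scene mark 0.45 [252.0, 200.0, 263.0, 211.0] 97 [ 598. -215.   14.] 34.0
scene clamp_grip 0.58 [232.0, 144.0, 260.0, 169.0] 221 [ 516. -319.   55.] 86.0
scene clamp_grip 0.5 [415.0, 202.0, 4
[... 1969 characters left out ...]
0, 323.0, 256.0, 337.0] 156 [ 415. -119.   20.] 23.0
side mug 0.9 [242.0, 173.0, 278.0, 212.0] 950 [691. 305.  58.] 84.0
side tub 0.7 [186.0, 240.0, 408.0, 415.0] 13818 [ 509. -128.   13.] 90.0
side tub 0.68 [319.0, 187.0, 346.0, 234.0] 1412 [769.  89.  68.] 110.0
side tub 0.18 [173.0, 194.0, 204.0, 228.0] 710 [481. 319.  55.] 98.0
side brush 0.92 [367.0, 272.0, 464.0, 294.0] 1232 [ 747. -183.   16.] 20.0
side brush 0.62 [250.0, 204.0, 282.0, 252.0] 991 [598. 127.  48.] 97.0
side brush 0.46 [291.0, 281.0, 379.0, 373.0] 5294 [ 508. -240.   62.] 90.0
side brush 0.3 [168.0, 191.0, 207.0, 229.0] 785 [481. 320.  53.] 98.0
side brush 0.17 [187.0, 242.0, 409.0, 414.0] 13794 [ 509. -134.   14.] 90.0
```

View pics/sc1.png

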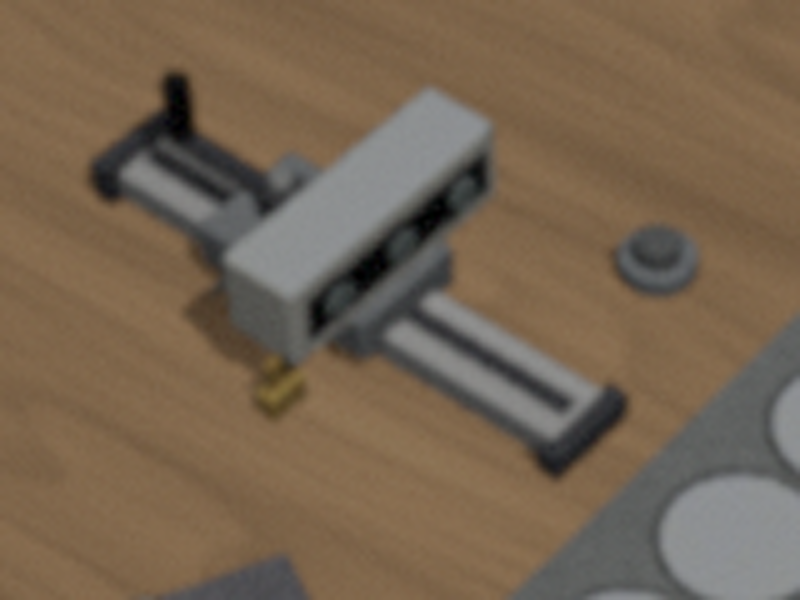

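View pics/sc2.png

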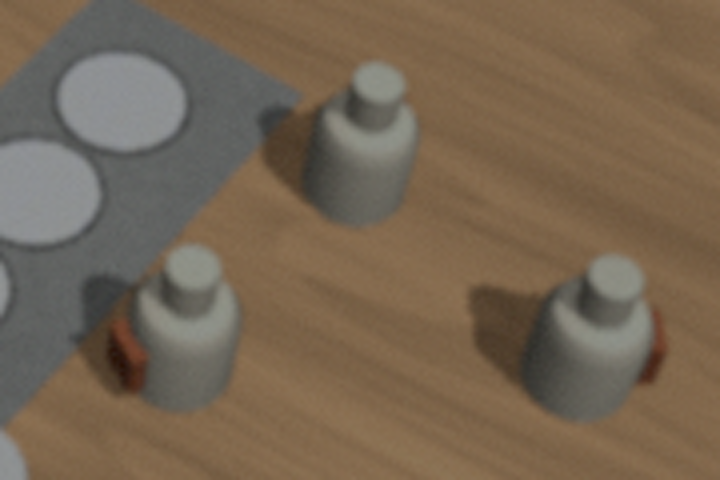

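View pics/sd1.png

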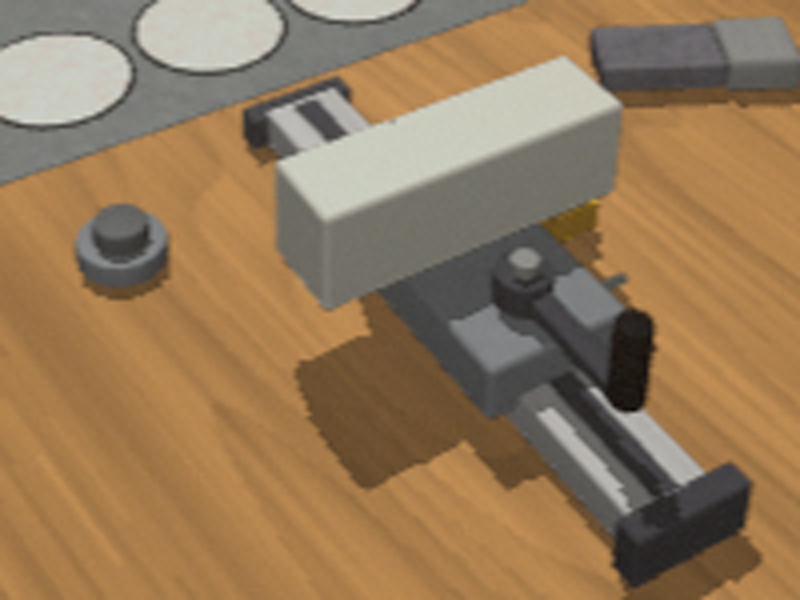

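```bash
cat >> h.py <<'E'
def feats(n,p=None,show=True):
    p=p or cam(n); X=cloud(p); R={}
    g=cv2.cvtColor(p["color"],cv2.COLOR_RGB2HSV)
    def cc(m,mn):
        k,lab,st,ce=cv2.connectedComponentsWithStats(m.astype(np.uint8)); return [(lab==i,ce[i]) for i in range(1,k) if st[i,4]>=mn]
    inb=(X[...,0]>330)&(X[...,0]<900)&(X[...,1]>-420)&(X[...,1]<480)
    thr=110 if n=="scene" else 150
    R["rings"]=[onplane(p,*c,0)[:2].round(1) for m,c in cc((g[...,1]<45)&(g[...,2]>thr)&(abs(X[...,2])<8)&inb,200)]
    # tops of flat things
    R["tops98"]=[(onplane(p,*c,98)[:2].round(1),int(m.sum()),p["color"][m].mean(0).round().tolist()) for m,c in cc((abs(X[...,2]-98)<4)&inb,12)]
    R["scan90"]=[(onplane(p,*c,90)[:2].round(1),int(m.sum())) for m,c in cc((abs(X[...,2]-90)<2.5)&inb&(X[...,1]<0),100)]
    R["post86"]=[(onplane(p,*c,86)[:2].round(1),int(m.sum())) for m,c in cc((abs(X[...,2]-85)<3)&inb&(X[...,1]<0)&(g[...,2]<70),4)]
    red=cc(((g[...,0]<12)|(g[...,0]>172))&(g[...,1]>120)&(g[...,2]>40)&inb&(X[...,2]>8)&(X[...,2]<60),8)
    R["plaq"]=[(np.median(X[m],0).round(1),int(m.sum())) for m,c in red]
    y=cc((g[...,0]>18)&(g[...,0]<32)&(g[...,1]>140)&inb&(X[...,2]>6)&(X[...,2]<40)&(X[...,1]<-100),8)
    R["mark"]=[(X[m].min(0).round(1),X[m].max(0).round(1),X[m].mean(0).round(1),int(m.sum())) for m,c in y]
    return R
E
python3 - <<'E'
from h import *
for n in ["scene","side"]:
    for k,v in feats(n).items(): print(n,k,v)
E
```

```text
scene rings [array([452.7,  24.3]), array([542.5,  16.3]), array([632.3,   8.2])]
scene tops98 [(array([439.7, 174.3]), 104, [132.0, 133.0, 123.0]), (array([609.3, 149.5]), 126, [134.0, 135.0, 125.0]), (array([493.4, 337.9]), 131, [131.0, 131.0, 120.0]), (array([823.4, -43.2]), 140, [42.0, 92.0, 48.0]), (array([817.7, 124.1]), 50, [102.0, 102.0, 97.0]), (array([811. , 255.9]), 176, [40.0, 101.0, 97.0])]
scene scan90 [(array([ 528.2, -214.7]), 649)]
scene post86 [(array([ 511.6, -336.2]), 16), (array([825.9, -30.9]), 16), (array([836.6, -41.3]), 10)]
scene plaq [(array([483.6, 371.9,  44.3]), 41), (array([640.5, 132.8,  43.4]), 104), (array([858.5, -46. ,  44.6]), 114), (array([843.7, 243.3,  45.8]), 131)]
scene mark [(array([ 585.4, -217.6,    6.9]), array([ 609. , -209.4,   36. ]), array([ 597.6, -213.8,   17. ]), 30)]
side rings [array([633.3,   7.4]), array([543.4,  15.2]), array([453.9,  23.1])]
side tops98 [(array([805.2, 247.2]), 35, [12.0, 128.0, 122.0]), (array([488.4, 328.2]), 51, [177.0, 168.0, 145.0]), (array([772. ,  93.6]), 82, [118.0, 116.0, 107.0]), (array([604. , 140.3]), 67, [169.0, 163.0, 144.0]), (array([818.2, -50.7]), 69, [39.0, 117.0, 48.0]), (array([435.7, 165.9]), 80, [174.0, 166.0, 145.0])]
side scan90 [(array([ 517. , -219.7]), 1403)]
side post86 [(array([ 507.7, -343.7]), 63)]
side plaq [(array([460.8, 356.4,  32.5]), 22), (array([627.8, 118.4,  38.6]), 59), (array([852.5, -64.5,  32.4]), 20), (array([400.6, 160.7,  36.2]), 104)]
side mark [(array([ 582.7, -226.4,    6.5]), array([ 605.2, -217.9,   17. ]), array([ 592.5, -223.9,   11.2]), 50)]
```

```bash
cat >> h.py <<'E'
def plan(xyz,yaw,n=None,s=None):
    "rows from the measured pose to target (tool down): prints rounded tool deltas"
    s=s or sense(); p=np.array(s["tcp_pos"]);y0=s["eef_rot"][2]
    d=np.array(xyz,float)-p; dy=(yaw-y0+180)%360-180
    n=n or max(1,int(np.ceil(max(np.linalg.norm(d)/40,abs(dy)/7))))
    print("at",p.round(1),np.round(s["eef_rot"],1),"need",d.round(1),"dyaw",round(dy,1),"rows",n,"w",round(s["grip_width"],1),"F",np.round(s["force"],1))
    for i in range(n):
        a=np.radians(y0+dy*i/n);q=d/n
        print([0,0,round(-dy/n,1),round(q[0]*np.cos(a)+q[1]*np.sin(a),1),round(q[0]*np.sin(a)-q[1]*np.cos(a),1),round(-q[2],1)])
# station
O=np.array([543.0,15.7]); XA=np.array([0.9961,-0.0886]); YA=np.array([0.0886,0.9961])
def st2w(x,y): return O+x*XA+y*YA
def w2st(P): d=np.array(P)[:2]-O; return np.array([d@XA,d@YA])
E
python3 - <<'E'
from h import *
for P in [(510,-340),(522.6,-217),(597,-214),(592.5,-224)]: print(w2st(P).round(1))
plan([510.5,-340.5,180],-5)
E
```

```text
[  -1.4 -357.2]
[   0.3 -233.6]
[  74.1 -224. ]
[  70.5 -234.4]
at [186.9 517.3 205.5] [-180.    -0.    70.1] need [ 323.6 -857.8  -25.5] dyaw -75.1 rows 23 w 93.9 F [ 0.1 -0.1  0. ]
[0, 0, np.float64(3.3), np.float64(-30.3), np.float64(25.9), np.float64(1.1)]
[0, 0, np.float64(3.3), np.float64(-28.8), np.float64(27.6), np.float64(1.1)]
[0, 0, np.float64(3.3), np.float64(-27.1), np.float64(29.2), np.float64(1.1)]
[0, 0, np.float64(3.3), np.float64(-25.4), np.float64(30.7), np.float64(1.1)]
[0, 0, np.float64(3.3), np.float64(-23.7), np.float64(32.1), np.float64(1.1)]
[0, 0, np.float64(3.3), np.float64(-21.8), np.float64(33.4), np.float64(1.1)]
[0, 0, np.float64(3.3), np.float64(-19.8), np.float64(34.6), np.float64(1.1)]
[0, 0, np.float64(3.3), np.float64(-17.8), np.float64(35.6), np.float64(1.1)]
[0, 0, np.float64(3.3), np.float64(-15.8), np.float64(36.6), np.float64(1.1)]
[0, 0, np.float64(3.3), np.float64(-13.7), np.float64(37.4), np.float64(1.1)]
[0, 0, np.float64(3.3), np.float64(-11.5), np.float64(38.2), np.float64(1.1)]
[0, 0, np.float64(3.3), np.float64(-9.3), np.float64(38.8),
[... 160 characters left out ...]
oat64(1.1)]
[0, 0, np.float64(3.3), np.float64(-2.6), np.float64(39.8), np.float64(1.1)]
[0, 0, np.float64(3.3), np.float64(-0.3), np.float64(39.9), np.float64(1.1)]
[0, 0, np.float64(3.3), np.float64(1.9), np.float64(39.8), np.float64(1.1)]
[0, 0, np.float64(3.3), np.float64(4.2), np.float64(39.6), np.float64(1.1)]
[0, 0, np.float64(3.3), np.float64(6.5), np.float64(39.3), np.float64(1.1)]
[0, 0, np.float64(3.3), np.float64(8.7), np.float64(38.9), np.float64(1.1)]
[0, 0, np.float64(3.3), np.float64(10.9), np.float64(38.3), np.float64(1.1)]
[0, 0, np.float64(3.3), np.float64(13.1), np.float64(37.7), np.float64(1.1)]
[0, 0, np.float64(3.3), np.float64(15.2), np.float64(36.9), np.float64(1.1)]
```

Call:
{"name": "drive_tool", "arguments": {
  "deltas": [
    [0, 0, 3.3, -30, 26, 1, 0],
    [0, 0, 3.3, -29, 28, 1, 0],
    [0, 0, 3.3, -27, 29, 1, 0],
    [0, 0, 3.3, -25, 31, 1, 0],
    [0, 0, 3.3, -24, 32, 1, 0]
  ]
}}

```text
clock: 1.97
tcp_pos: [256.9, 330.4, 197.2]
eef_rot: [-179.9, 0.1, 53.7]
force: [1.5, -0.4, 0.3]
grip_width: 94.0
```

Call:
{"name": "drive_tool", "arguments": {
  "deltas": [
    [0, 0, 3.3, -22, 33, 1, 0],
    [0, 0, 3.3, -20, 35, 1, 0],
    [0, 0, 3.3, -18, 36, 1, 0],
    [0, 0, 3.3, -16, 37, 1, 0],
    [0, 0, 3.3, -14, 37, 1, 0]
  ]
}}

```text
clock: 2.38
tcp_pos: [325.6, 134.5, 192.9]
eef_rot: [179.9, -0.2, 36.6]
force: [1.5, 0.1, 0.5]
grip_width: 94.0
```

Call:
{"name": "drive_tool", "arguments": {
  "deltas": [
    [0, 0, 3.3, -12, 38, 1, 0],
    [0, 0, 3.3, -9, 39, 1, 0],
    [0, 0, 3.3, -7, 39, 1, 0],
    [0, 0, 3.3, -5, 40, 1, 0],
    [0, 0, 3.3, -3, 40, 1, 0]
  ]
}}

```text
clock: 2.8
tcp_pos: [391.9, -63.1, 190.1]
eef_rot: [179.8, -0.7, 19.2]
force: [0.5, 0.9, 0.2]
grip_width: 94.1
```

Run:
```python
from h import *
plan([510.5,-340.5,180],-5)
```

```text
at [391.9 -63.1 190.1] [179.8  -0.7  19.2] need [ 118.6 -277.4  -10.1] dyaw -24.2 rows 8 w 94.1 F [0.5 0.9 0.2]
[0, 0, np.float64(3.0), np.float64(2.6), np.float64(37.6), np.float64(1.3)]
[0, 0, np.float64(3.0), np.float64(4.6), np.float64(37.4), np.float64(1.3)]
[0, 0, np.float64(3.0), np.float64(6.5), np.float64(37.1), np.float64(1.3)]
[0, 0, np.float64(3.0), np.float64(8.5), np.float64(36.7), np.float64(1.3)]
[0, 0, np.float64(3.0), np.float64(10.4), np.float64(36.2), np.float64(1.3)]
[0, 0, np.float64(3.0), np.float64(12.3), np.float64(35.6), np.float64(1.3)]
[0, 0, np.float64(3.0), np.float64(14.2), np.float64(34.9), np.float64(1.3)]
[0, 0, np.float64(3.0), np.float64(16.0), np.float64(34.1), np.float64(1.3)]
```

Call:
{"name": "drive_tool", "arguments": {
  "deltas": [
    [0, 0, 3, 2.6, 37.6, 1, 0],
    [0, 0, 3, 4.6, 37.4, 1, 0],
    [0, 0, 3, 6.5, 37, 1, 0],
    [0, 0, 3, 8.5, 36.7, 1, 0],
    [0, 0, 3, 10.4, 36.2, 1, 0]
  ]
}}

```text
clock: 3.22
tcp_pos: [465.8, -248.2, 187.2]
eef_rot: [179.9, -1.0, 3.1]
force: [0.3, 0.3, 0.8]
grip_width: 94.0
```

Call:
{"name": "drive_tool", "arguments": {
  "deltas": [
    [0, 0, 3, 12.3, 35.6, 1, 0],
    [0, 0, 3, 14.2, 35, 1, 0],
    [0, 0, 3, 16, 34, 1, 0],
    [0, 0, 0, 0, 0, 0, 0],
    [0, 0, 0, 0, 0, 0, 0]
  ]
}}

```text
clock: 3.63
tcp_pos: [509.9, -366.3, 179.7]
eef_rot: [-179.8, -0.8, -6.9]
force: [-0.2, 0.0, 0.0]
grip_width: 93.8
```

```bash
cat >> h.py <<'E'
def show(*names,tag=""):
    for n in names:
        p=cam(n); cv2.imwrite(f"pics/{n}{tag}.png",p["color"][:,:,::-1])
E
python3 - <<'E'
from h import *
plan([510.5,-340.5,180],-5)
show("wrist",tag="1")
E
```

```text
at [ 509.9 -366.3  179.7] [-179.8   -0.8   -6.9] need [ 0.6 25.8  0.3] dyaw 1.9 rows 1 w 93.8 F [-0.2  0.   0. ]
[0, 0, np.float64(-1.9), np.float64(-2.5), np.float64(-25.6), np.float64(-0.3)]
```

View pics/wrist1.png

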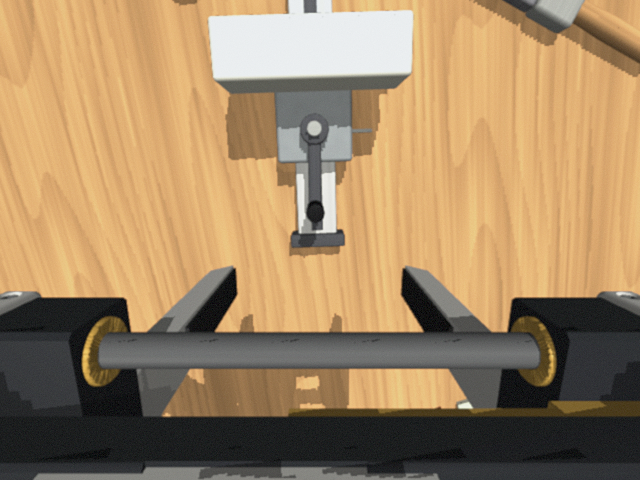

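Run:
```python
from h import *
p=cam("wrist")
for nm,u,v,z in [("post",315,210,86),("pivot",314,128,60),("ptr",371,130,26),("headL",208,17,90),("headR",411,12,90),("headBL",212,79,90),("headBR",411,74,90)]:
    P=onplane(p,u,v,z);print(nm,P.round(1),w2st(P).round(1))
P=onplane(p,315,210,86); plan([P[0],P[1],100],-5,3)
```

```text
post [ 510.9 -338.2   86. ] [  -0.6 -355.3]
pivot [ 518.4 -271.6   60. ] [   1.  -288.4]
ptr [ 572.8 -276.6   26. ] [  55.5 -288.5]
headL [ 452.2 -190.5   90. ] [ -72.2 -213.4]
headR [ 597.1 -204.3   90. ] [  73.4 -214.3]
headBL [ 447.1 -231.1   90. ] [ -73.6 -254.3]
headBR [ 594.7 -245.2   90. ] [  74.6 -255.3]
at [ 509.4 -364.8  179.8] [-179.8   -0.7   -6.8] need [  1.5  26.6 -79.8] dyaw 1.8 rows 3 w 93.7 F [-0.6 -1.5  0.8]
[0, 0, np.float64(-0.6), np.float64(-0.5), np.float64(-8.9), np.float64(26.6)]
[0, 0, np.float64(-0.6), np.float64(-0.5), np.float64(-8.9), np.float64(26.6)]
[0, 0, np.float64(-0.6), np.float64(-0.4), np.float64(-8.9), np.float64(26.6)]
```

Call:
{"name": "drive_tool", "arguments": {
  "deltas": [
    [0, 0, -0.6, 0, -8.5, 27, 100],
    [0, 0, -0.6, 0, -8.5, 27, 100],
    [0, 0, -0.6, 0, -8, 26, 100],
    [0, 0, 0, 0, 0, 20, 100],
    [0, 0, 0, 0, 0, 15, 100]
  ]
}}

```text
clock: 4.15
tcp_pos: [517.0, -334.8, 73.1]
eef_rot: [179.5, -1.7, -4.5]
force: [-0.4, 0.2, -0.2]
grip_width: 63.9
```

Run:
```python
from h import *
plan([511.3,-340,58],-5,1)
show("wrist",tag="2")
```

```text
at [ 517.  -334.8   73.1] [179.5  -1.7  -4.5] need [ -5.7  -5.2 -15.1] dyaw -0.5 rows 1 w 63.9 F [-0.4  0.2 -0.2]
[0, 0, np.float64(0.5), np.float64(-5.3), np.float64(5.6), np.float64(15.1)]
```

View pics/wrist2.png

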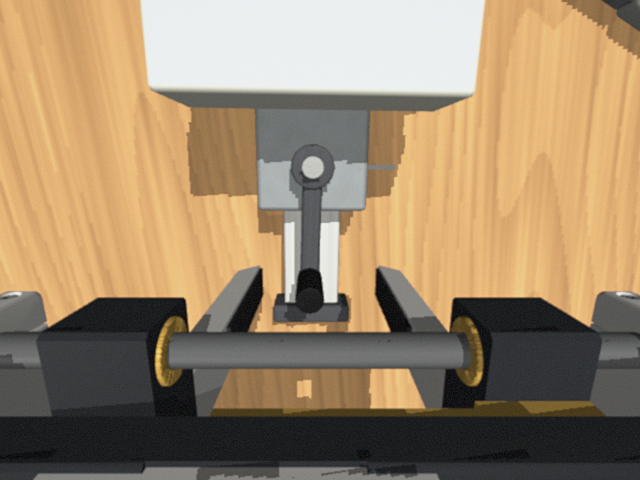

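Call:
{"name": "drive_tool", "arguments": {
  "deltas": [
    [0.5, -1.7, 0.5, -5.3, 5.6, 15, 100],
    [0, 0, 0, 0, 0, 0, 180],
    [0, 0, 0, 0, 0, 0, 230],
    [0, 0, 0, 0, 0, 0, 255],
    [0, 0, 0, 0, 0, 0, 255]
  ]
}}

```text
clock: 4.62
tcp_pos: [510.5, -332.8, 60.0]
eef_rot: [-179.8, 0.0, -4.5]
force: [0.2, -0.3, -0.1]
grip_width: 33.9
```

Call:
{"name": "drive_tool", "arguments": {
  "deltas": [
    [0, 0, 0, 0, 0, 0, 255],
    [0, 0, 0, 0, 0, 0, 255],
    [0, 0, 0, 0, 0, 0, 255]
  ]
}}

```text
clock: 4.87
tcp_pos: [512.1, -333.3, 64.2]
eef_rot: [180.0, -0.3, -4.5]
force: [-0.4, -0.8, -5.5]
grip_width: 15.1
```

Run:
```python
from h import *
plan([511.3,-340,58],-5,1)
s=sense(); print(s["clock"],w2st(s["tcp_pos"]))
```

```text
at [ 512.1 -333.3   64.2] [180.   -0.3  -4.5] need [-0.8 -6.7 -6.2] dyaw -0.5 rows 1 w 15.1 F [-0.4 -0.8 -5.5]
[0, 0, np.float64(0.5), np.float64(-0.3), np.float64(6.7), np.float64(6.2)]
4.8667 [ 1.57948205e-01 -3.50376388e+02]
```

Call:
{"name": "drive_tool", "arguments": {
  "deltas": [
    [0, 0, 0, 0, 0, 0, 190],
    [0, 0, 0, 0, 0, 0, 190],
    [0, 0, 0.5, 0, 6, 5, 190],
    [0, 0, 0, 0, 3, 2, 190],
    [0, 0, 0, 0, 0, 0, 190]
  ]
}}

```text
clock: 5.28
tcp_pos: [511.9, -343.8, 57.8]
eef_rot: [179.9, -0.4, -5.0]
force: [-0.2, -0.8, -0.1]
grip_width: 23.8
```

Run:
```python
from h import *
plan([511.3,-340,58],-5,1)
show("wrist",tag="3")
```

```text
at [ 511.9 -343.8   57.8] [179.9  -0.4  -5. ] need [-0.6  3.8  0.2] dyaw 0.0 rows 1 w 23.8 F [-0.2 -0.8 -0.1]
[0, 0, np.float64(-0.0), np.float64(-0.9), np.float64(-3.7), np.float64(-0.2)]
```

View pics/wrist3.png

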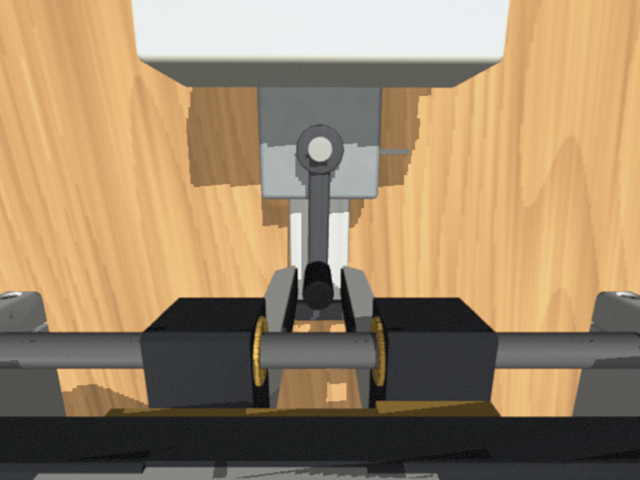

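Call:
{"name": "drive_tool", "arguments": {
  "deltas": [
    [0, 0, 0, -1, -3, 0, 203],
    [0, 0, 5, -7, -0.5, 0, 203],
    [0, 0, 7, -8.5, -0.5, 0, 203],
    [0, 0, 7, -8.5, -0.5, 0, 203],
    [0, 0, 7, -8.5, -0.5, 0, 203]
  ]
}}

```text
clock: 5.75
tcp_pos: [482.3, -330.3, 57.2]
eef_rot: [-179.7, -0.7, -31.8]
force: [1.3, 0.4, -0.8]
grip_width: 19.3
```

```bash
cat >> h.py <<'E'
def arc(piv=(0.3,-288.5)):
    s=sense();P=w2st(s["tcp_pos"]);d=P-np.array(piv)
    print("t",round(s["clock"],2),"st",P.round(1),"r",np.hypot(*d).round(1),"theta",np.degrees(np.arctan2(-d[0],-d[1])).round(1),"yawtheta",round(-5.1-s["eef_rot"][2],1),"rot",s["eef_rot"].round(1),"z",s["tcp_pos"][2].round(1),"F",s["force"].round(1),"w",round(s["grip_width"],1))
E
python3 -c "
from h import *
arc()"
```

```text
t 5.75 st [ -29.8 -350. ] r 68.5 theta 26.1 yawtheta 26.7 rot [-179.7   -0.7  -31.8] z 57.2 F [ 1.3  0.4 -0.8] w 19.3
```

Call:
{"name": "drive_tool", "arguments": {
  "deltas": [
    [0, 0, 7, -8.5, 0, 0, 203],
    [0, 0, 7, -8.5, -0.3, 0, 203],
    [0, 0, 7, -8.5, -0.3, 0, 203],
    [0, 0, 7, -8.5, -0.5, 0, 203],
    [0, 0, 7, -8.5, -0.5, 0, 203]
  ]
}}

```text
clock: 6.17
tcp_pos: [454.8, -298.7, 57.4]
eef_rot: [-179.2, -0.7, -67.7]
force: [0.7, -0.4, -0.5]
grip_width: 19.2
```

```bash
python3 -c "
from h import *
arc()"
```

```text
t 6.17 st [ -60. -321.] r 68.5 theta 61.7 yawtheta 62.6 rot [-179.2   -0.7  -67.7] z 57.4 F [ 0.7 -0.4 -0.5] w 19.2
```

Call:
{"name": "drive_tool", "arguments": {
  "deltas": [
    [0, 0, 7, -8.5, 0, 0, 203],
    [0, 0, 7, -8.5, -0.3, 0, 203],
    [0, 0, 5, -7, -0.3, 0, 203],
    [0, 0, 0, -3, 0, 0, 203],
    [0, 0, 0, -1, 0, 0, 203]
  ]
}}

```text
clock: 6.58
tcp_pos: [448.3, -271.8, 57.8]
eef_rot: [-178.9, -0.8, -87.2]
force: [0.7, -6.8, -4.3]
grip_width: 19.1
```

```bash
python3 -c "
from h import *
arc(); show('wrist','side',tag='4')"
```

```text
t 6.58 st [ -68.9 -294.8] r 69.5 theta 84.8 yawtheta 82.1 rot [-178.9   -0.8  -87.2] z 57.8 F [ 0.7 -6.8 -4.3] w 19.1
```

View pics/wrist4.png

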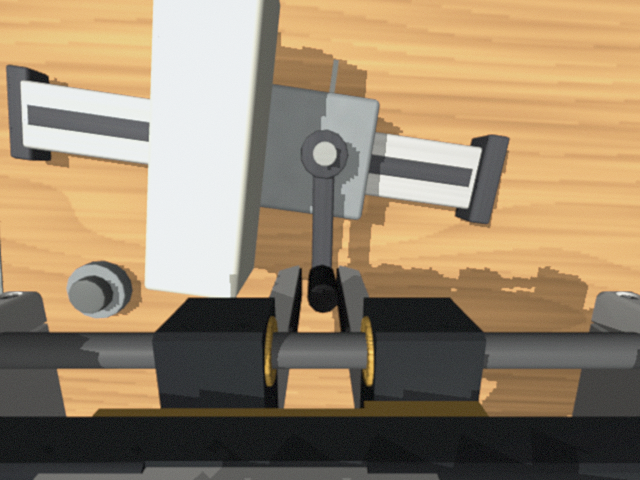

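Call:
{"name": "drive_tool", "arguments": {
  "deltas": [
    [0, 0, 0, 1.5, 0, 0, 195],
    [0, 0, 0, 0, 0, -20, 190],
    [0, 0, 0, 0, 0, -30, 150],
    [0, 0, 0, 0, 0, -30, 60],
    [0, 0, 0, 0, 0, -10, 30]
  ]
}}

```text
clock: 7.1
tcp_pos: [443.8, -268.5, 145.3]
eef_rot: [-179.4, 0.2, -86.8]
force: [-0.7, -0.7, 0.5]
grip_width: 40.6
```

```bash
python3 -c "
from h import *
P=st2w(45,-234.3);plan([P[0],P[1],135],-95)"
```

```text
at [ 443.8 -268.5  145.3] [-179.4    0.2  -86.8] need [123.3  46.8 -10.3] dyaw -8.2 rows 4 w 40.6 F [-0.7 -0.7  0.5]
[0, 0, np.float64(2.0), np.float64(-10.0), np.float64(-31.4), np.float64(2.6)]
[0, 0, np.float64(2.0), np.float64(-11.1), np.float64(-31.0), np.float64(2.6)]
[0, 0, np.float64(2.0), np.float64(-12.2), np.float64(-30.6), np.float64(2.6)]
[0, 0, np.float64(2.0), np.float64(-13.3), np.float64(-30.2), np.float64(2.6)]
```

Call:
{"name": "drive_tool", "arguments": {
  "deltas": [
    [0, 0, 2, -10, -31.5, 2, 0],
    [0, 0, 2, -11, -31, 2, 0],
    [0, 0, 2, -12, -30.5, 2, 0],
    [0, 0, 2, -13.5, -30, 2, 0],
    [0, 0, 0, 0, 0, 0, 0]
  ]
}}

```text
clock: 7.52
tcp_pos: [572.5, -221.3, 142.3]
eef_rot: [-179.1, 0.3, -95.3]
force: [-0.3, 0.5, -0.4]
grip_width: 73.7
```

```bash
python3 -c "
from h import *
P=st2w(45,-234.3);plan([P[0],P[1],63],-95,3);show('wrist','side',tag='5')"
```

```text
at [ 572.5 -221.3  142.3] [-179.1    0.3  -95.3] need [ -5.5  -0.3 -79.3] dyaw 0.3 rows 3 w 73.7 F [-0.3  0.5 -0.4]
[0, 0, np.float64(-0.1), np.float64(0.3), np.float64(1.8), np.float64(26.4)]
[0, 0, np.float64(-0.1), np.float64(0.3), np.float64(1.8), np.float64(26.4)]
[0, 0, np.float64(-0.1), np.float64(0.3), np.float64(1.8), np.float64(26.4)]
```

View pics/wrist5.png

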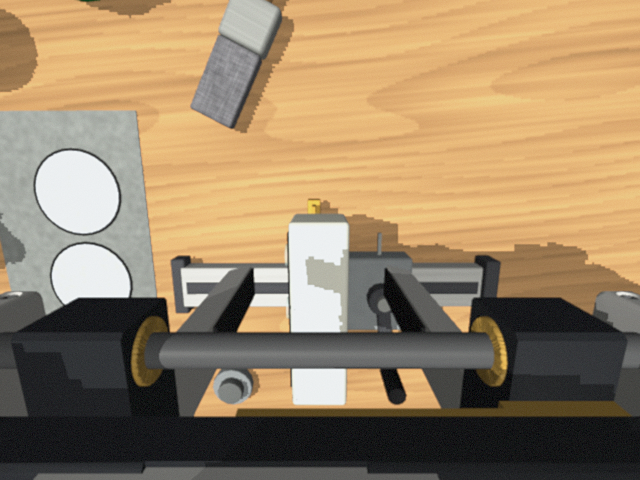

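Call:
{"name": "drive_tool", "arguments": {
  "deltas": [
    [-0.5, 0, 0, 0.3, 1.8, 26, 0],
    [-0.4, 0, 0, 0.3, 1.8, 26, 0],
    [0, 0, 0, 0.3, 1.8, 24, 0],
    [0, 0, 0, 0, 0, 3, 100],
    [0, 0, 0, 0, 0, 0, 150]
  ]
}}

```text
clock: 8.03
tcp_pos: [559.5, -226.3, 62.8]
eef_rot: [179.8, 0.1, -95.3]
force: [-1.1, 0.0, 1.2]
grip_width: 83.7
```

Call:
{"name": "drive_tool", "arguments": {
  "deltas": [
    [0, 0, 0, 0, 0, 0, 200],
    [0, 0, 0, 0, 0, 0, 200],
    [0, 0, 0, 0, 0, 0, 200]
  ]
}}

```text
clock: 8.28
tcp_pos: [558.8, -227.9, 65.7]
eef_rot: [179.9, 0.0, -95.4]
force: [-0.9, 0.2, 0.6]
grip_width: 64.1
```

```bash
python3 -c "
from h import *
arc();show('wrist','side',tag='6')
p=cam('wrist');crop(p,200,130,440,300,3,'w6c.png')"
```

```text
t 8.28 st [  37.3 -241.3] r 60.0 theta -141.9 yawtheta 90.3 rot [179.9   0.  -95.4] z 65.7 F [-0.9  0.2  0.6] w 64.1
```

View pics/w6c.png

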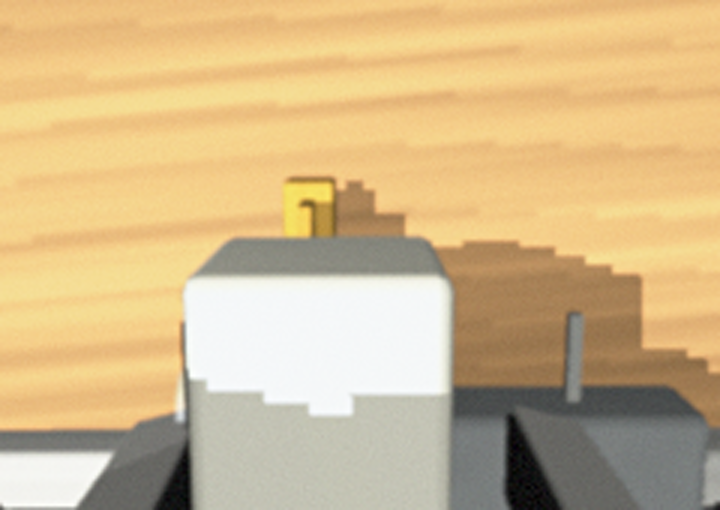

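Call:
{"name": "drive_tool", "arguments": {
  "deltas": [
    [0, 0, 0, -4, -3, 3, 100],
    [0, 0, 0, -4, -4, 3, 100],
    [0, 0, 0, 0, 0, 0, 180],
    [0, 0, 0, 0, 0, 0, 200],
    [0, 0, 0, 0, 0, 0, 200]
  ]
}}

```text
clock: 8.85
tcp_pos: [569.3, -221.0, 62.8]
eef_rot: [-179.8, -0.2, -95.3]
force: [-1.4, -0.7, -0.1]
grip_width: 44.0
```

Call:
{"name": "drive_tool", "arguments": {
  "deltas": [
    [0, 0, 0, 0, 0, 0, 200],
    [0, 0, 0, 0, 0, 0, 200],
    [0, 0, 0, 0, 0, 0, 200]
  ]
}}

```text
clock: 9.1
tcp_pos: [569.2, -221.0, 62.8]
eef_rot: [-179.8, -0.2, -95.3]
force: [0.2, -0.3, 0.5]
grip_width: 43.8
```

```bash
cat >> h.py <<'E'
E
python3 -c "
from h import *
arc();show('wrist','side',tag='7')
p=cam('wrist');crop(p,200,130,440,300,3,'w7c.png')"
```

```text
t 9.1 st [  47.1 -233.5] r 72.2 theta -139.6 yawtheta 90.2 rot [-179.8   -0.2  -95.3] z 62.8 F [ 0.2 -0.3  0.5] w 43.8
```

View pics/w7c.png

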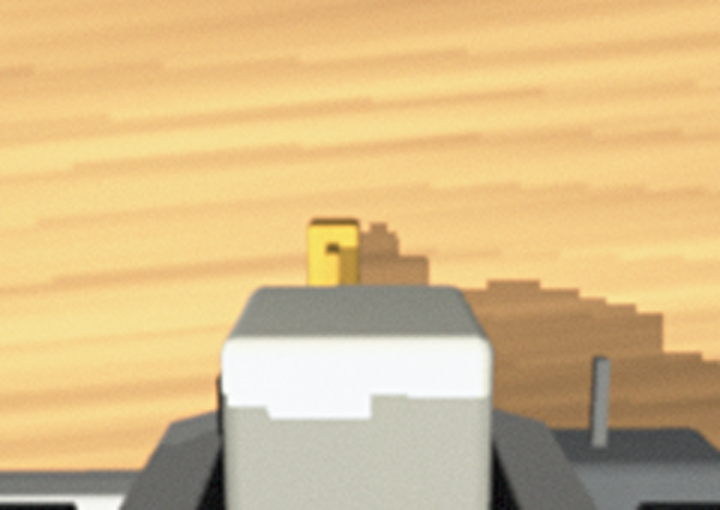

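```bash
python3 -c "
from h import *
p=cam('wrist')
for u,v,z in [(311,212.3,34),(311,212.3,26),(311,220,8),(400,249.3,26)]:
    P=onplane(p,u,v,z);print(P.round(1),w2st(P).round(1))
p=cam('scene');crop(p,200,130,360,250,5,'sc7.png')
"
```

```text
[ 605.  -219.7   34. ] [  82.6 -229. ]
[ 603.9 -219.4   26. ] [  81.5 -228.8]
[ 595.9 -218.3    8. ] [  73.4 -228.4]
[ 573.3 -276.6   26. ] [  56.1 -288.5]
```

View pics/sc7.png

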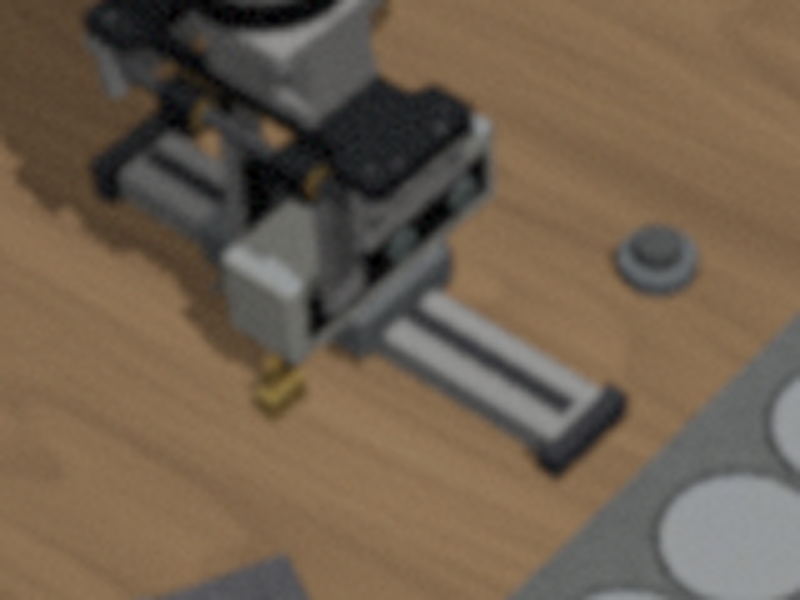

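Call:
{"name": "drive_tool", "arguments": {
  "deltas": [
    [0, 0, 0, -12, 0, 0, 200],
    [0, 0, 0, -12, 0, 0, 200],
    [0, 0, 0, -12, 0, 0, 200],
    [0, 0, 0, -12, 0, 0, 200],
    [0, 0, 0, -4, 0, 0, 200]
  ]
}}

```text
clock: 9.77
tcp_pos: [573.1, -179.9, 62.5]
eef_rot: [-179.7, -1.2, -95.7]
force: [-0.0, -7.2, -2.0]
grip_width: 44.0
```

Call:
{"name": "drive_tool", "arguments": {
  "deltas": [
    [0, 0, 0, 0, 0, 0, 200],
    [0, 0, 0, 0, 0, 0, 200]
  ]
}}

```text
clock: 9.93
tcp_pos: [573.1, -179.8, 62.5]
eef_rot: [-179.7, -1.1, -95.7]
force: [-1.2, -3.8, -1.2]
grip_width: 43.9
```

```bash
python3 -c "
from h import *
arc()
p=cam('wrist');crop(p,200,130,440,300,3,'w8c.png')
p=cam('side');crop(p,320,280,420,380,6,'s8c.png')"
```

```text
t 9.93 st [  47.3 -192. ] r 107.3 theta -154.0 yawtheta 90.6 rot [-179.7   -1.1  -95.7] z 62.5 F [-1.2 -3.8 -1.2] w 43.9
```

View pics/w8c.png

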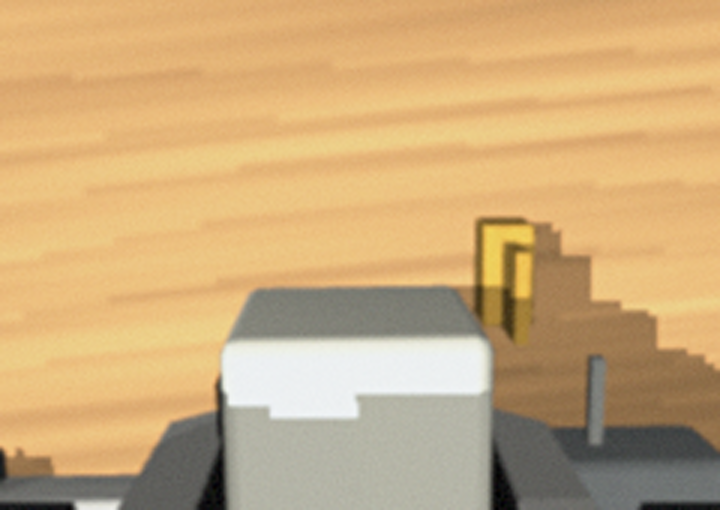

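View pics/s8c.png

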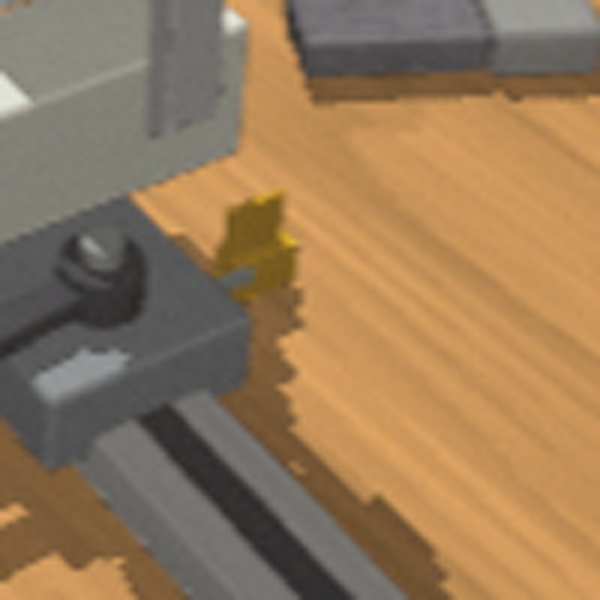

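```bash
python3 -c "
from h import *
p=cam('wrist')
f=lambda u,v:(u/3+200,v/3+130)
for u,v,z in [(523,250,34),(523,338,34),(596,358,26),(356,340,90)]:
    P=onplane(p,*f(u,v),z);print(P.round(1),w2st(P).round(1))
p=cam('side')
f=lambda u,v:(u/6+320,v/6+280)
for u,v,z in [(230,205,34),(284,192,34),(252,272,26)]:
    P=onplane(p,*f(u,v),z);print(P.round(1),w2st(P).round(1))
"
```

```text
[ 604.1 -219.    34. ] [  81.6 -228.4]
[ 585.  -217.8   34. ] [  62.5 -228.9]
[ 576.6 -235.2   26. ] [  55.7 -247. ]
[ 601.6 -182.3   90. ] [  75.9 -192. ]
[ 584.4 -217.4   34. ] [  61.9 -228.5]
[ 601.9 -222.4   34. ] [  79.7 -231.9]
[ 576.1 -237.5   26. ] [  55.4 -249.3]
```

Call:
{"name": "drive_tool", "arguments": {
  "deltas": [
    [0, -0.6, 0, -9, 0, 0, 200],
    [0, -0.5, 0, -9, 0, 0, 200],
    [0, 0, 0, -3, 0, 0, 200],
    [0, 0, 0, 0, 0, 0, 200]
  ]
}}

```text
clock: 10.47
tcp_pos: [574.2, -166.9, 62.5]
eef_rot: [-179.7, -1.0, -95.8]
force: [-0.9, 0.8, 0.3]
grip_width: 43.9
```

```bash
python3 -c "
from h import *
arc()
p=cam('wrist');crop(p,300,170,440,270,5,'w9c.png')
p=cam('side');crop(p,320,280,420,380,6,'s9c.png')"
```

```text
t 10.47 st [  47.3 -179.2] r 119.0 theta -156.7 yawtheta 90.7 rot [-179.7   -1.   -95.8] z 62.5 F [-0.9  0.8  0.3] w 43.9
```

View pics/w9c.png

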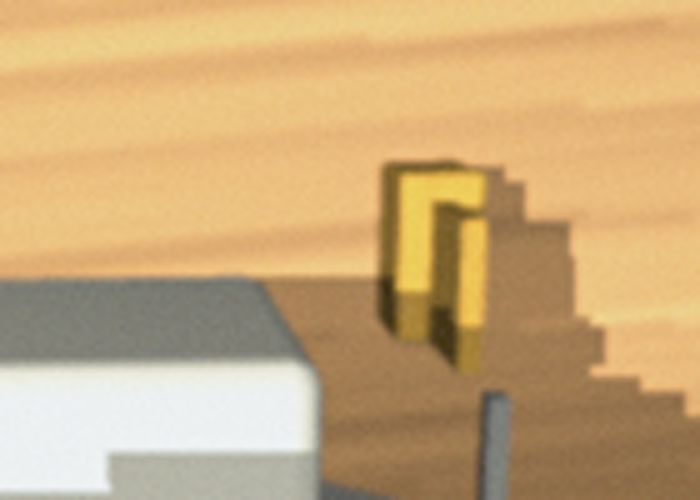

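View pics/s9c.png

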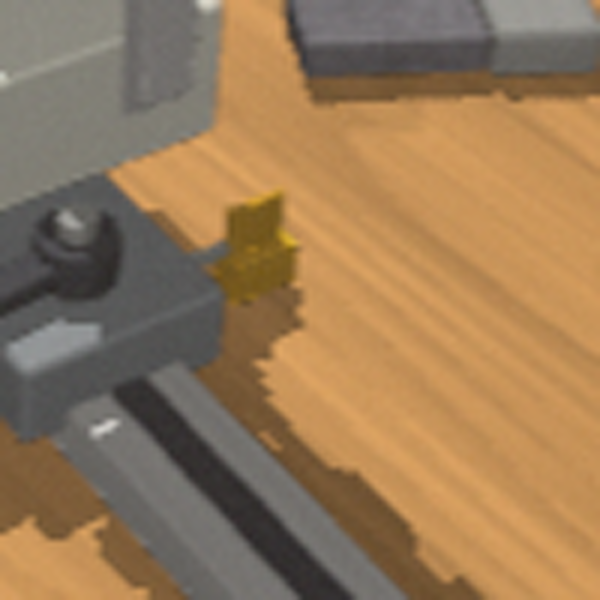

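```bash
python3 -c "
from h import *
p=cam('wrist')
f=lambda u,v:(u/5+300,v/5+170)
for u,v,z in [(474,218,34),(468,365,34),(496,396,26)]:
    P=onplane(p,*f(u,v),z);print(P.round(1),w2st(P).round(1))
p=cam('side')
f=lambda u,v:(u/6+320,v/6+280)
for u,v,z in [(230,205,34),(284,192,34),(228,244,26)]:
    P=onplane(p,*f(u,v),z);print(P.round(1),w2st(P).round(1))
"
```

```text
[ 603.7 -219.    34. ] [  81.2 -228.5]
[ 584.6 -217.3   34. ] [  62.1 -228.4]
[ 577.8 -222.6   26. ] [  55.8 -234.3]
[ 584.4 -217.4   34. ] [  61.9 -228.5]
[ 601.9 -222.4   34. ] [  79.7 -231.9]
[ 578.6 -223.8   26. ] [  56.7 -235.4]
```

Call:
{"name": "drive_tool", "arguments": {
  "deltas": [
    [0, -0.5, 0, -5, 0, 0, 200],
    [0, -0.3, 0, -3.5, 0, 0, 200],
    [0, 0, 0, 0, 0, 0, 200]
  ]
}}

```text
clock: 10.92
tcp_pos: [574.6, -163.2, 62.5]
eef_rot: [-179.7, -0.8, -95.8]
force: [0.1, 2.3, -0.0]
grip_width: 43.8
```

```bash
python3 -c "
from h import *
arc()
p=cam('wrist');crop(p,300,170,440,270,5,'w10c.png')
p=cam('side');crop(p,320,280,420,380,6,'s10c.png')"
```

```text
t 10.92 st [  47.3 -175.4] r 122.5 theta -157.4 yawtheta 90.7 rot [-179.7   -0.8  -95.8] z 62.5 F [ 0.1  2.3 -0. ] w 43.8
```

View pics/w10c.png

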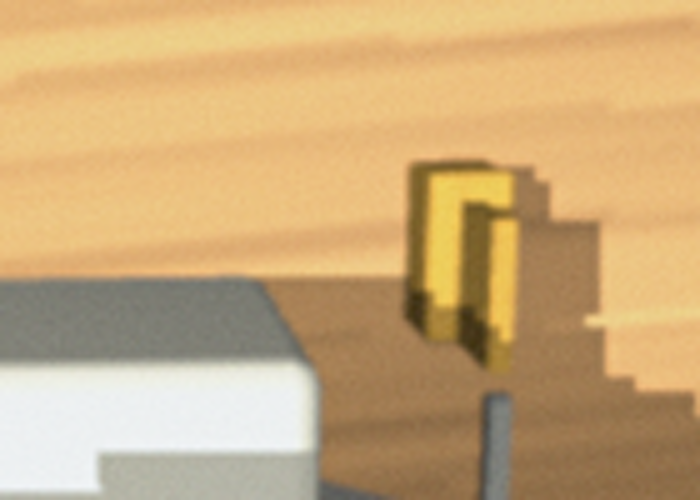

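Call:
{"name": "drive_tool", "arguments": {
  "deltas": [
    [0, 0, 0, -4, 0, 0, 200],
    [0, 0, 0, 0, 0, 0, 200],
    [0, 0, 0, 0, 0, 0, 200]
  ]
}}

```text
clock: 11.27
tcp_pos: [574.8, -160.4, 62.5]
eef_rot: [-179.7, -0.9, -95.8]
force: [-0.3, -3.7, -0.6]
grip_width: 44.2
```

```bash
python3 -c "
from h import *
arc()
p=cam('wrist');crop(p,300,170,440,270,5,'w11c.png')
p=cam('side');crop(p,320,280,420,380,6,'s11c.png')"
```

```text
t 11.27 st [  47.3 -172.6] r 125.0 theta -157.9 yawtheta 90.7 rot [-179.7   -0.9  -95.8] z 62.5 F [-0.3 -3.7 -0.6] w 44.2
```

View pics/w11c.png

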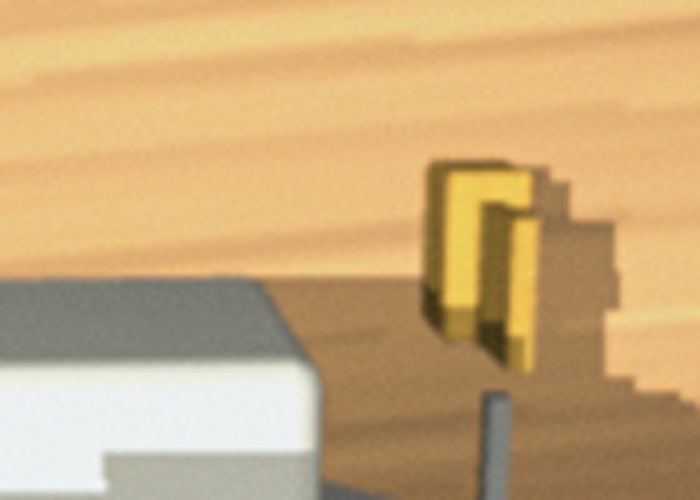

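View pics/s11c.png

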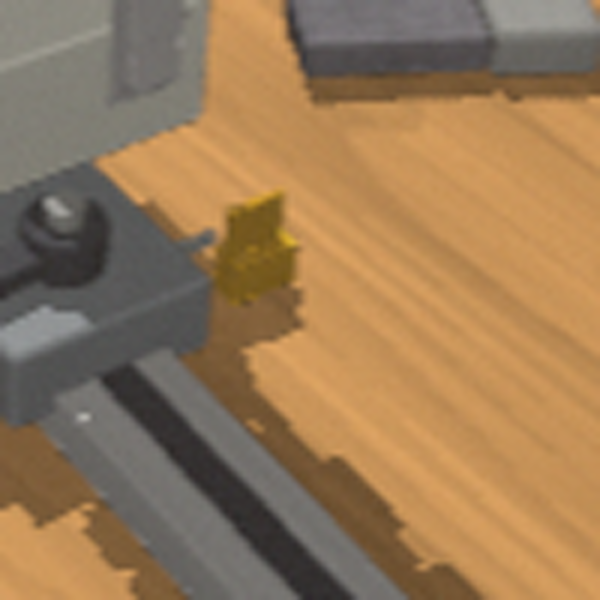

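```bash
python3 -c "
from h import *
p=cam('wrist')
f=lambda u,v:(u/5+300,v/5+170)
for u,v,z in [(526,218,34),(519,365,34),(496,396,26)]:
    P=onplane(p,*f(u,v),z);print(P.round(1),w2st(P).round(1))
p=cam('side')
f=lambda u,v:(u/6+320,v/6+280)
for u,v,z in [(230,205,34),(284,192,34),(213,236,26)]:
    P=onplane(p,*f(u,v),z);print(P.round(1),w2st(P).round(1))
"
```

```text
[ 603.5 -219.1   34. ] [  81.1 -228.6]
[ 584.5 -217.4   34. ] [  62.  -228.5]
[ 578.4 -216.1   26. ] [  55.8 -227.8]
[ 584.4 -217.4   34. ] [  61.9 -228.5]
[ 601.9 -222.4   34. ] [  79.7 -231.9]
[ 577.3 -218.4   26. ] [  55.  -230.1]
```

Call:
{"name": "drive_tool", "arguments": {
  "deltas": [
    [0, 0, 0, 0, 0, 0, 150],
    [0, 0, 0, 0, 0, 0, 100],
    [0, 0, 0, 0, 0, 0, 40],
    [0, 0, 0, 0, 0, -5, 0],
    [0, 0, 0, 0, 0, -25, 0]
  ]
}}

```text
clock: 11.88
tcp_pos: [571.4, -157.0, 87.1]
eef_rot: [179.7, -0.6, -95.9]
force: [0.4, -0.2, -0.5]
grip_width: 67.1
```

Call:
{"name": "drive_tool", "arguments": {
  "deltas": [
    [0, 0, 0, 0, 0, -30, 0],
    [0, -0.5, 0, 0, 0, -20, 60],
    [0, 0, 0, 0, 0, 0, 100]
  ]
}}

```text
clock: 12.13
tcp_pos: [573.4, -155.7, 143.6]
eef_rot: [180.0, -0.0, -95.9]
force: [0.1, 0.0, -0.2]
grip_width: 68.4
```

```bash
python3 -c "
from h import *
arc()
p=cam('wrist');cv2.imwrite('pics/w12.png',p['color'][:,:,::-1]);crop(p,260,170,420,270,5,'w12c.png')
p=cam('side');crop(p,320,280,420,380,6,'s12c.png')"
```

```text
t 12.13 st [  45.4 -168. ] r 128.7 theta -159.5 yawtheta 90.8 rot [180.   -0.  -95.9] z 143.6 F [ 0.1  0.  -0.2] w 68.4
```

View pics/w12.png

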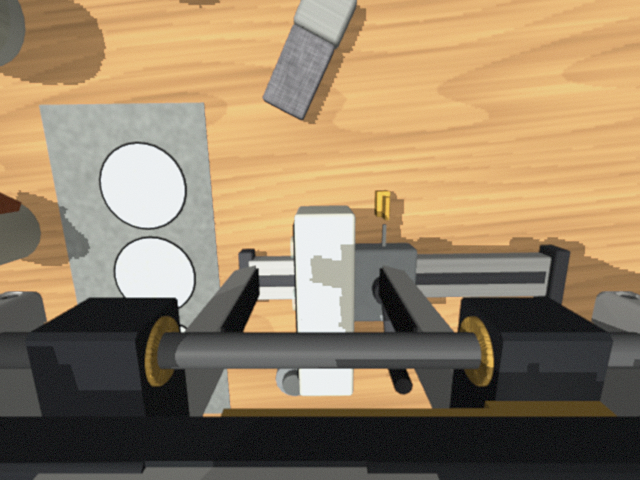

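View pics/s12c.png

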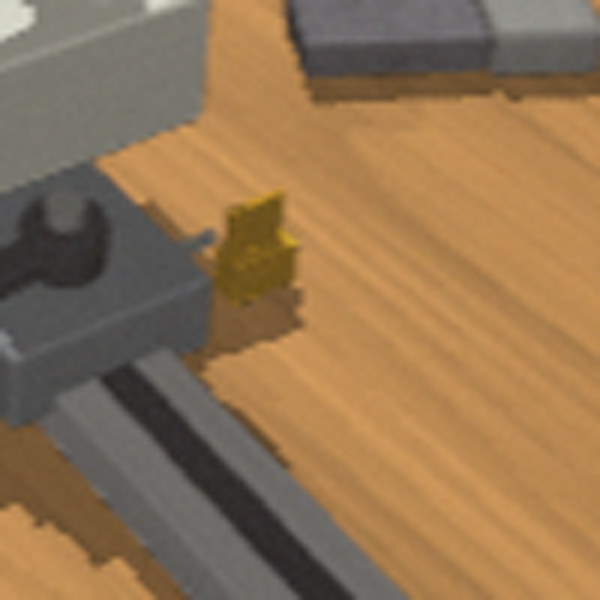

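```bash
python3 -c "
from h import *
P=st2w(-69.2,-237);print(P);plan([P[0],P[1],140],-88)"
```

```text
[ 453.07168 -214.24458]
at [ 571.7 -155.   139.4] [179.7   0.  -95.9] need [-118.6  -59.3    0.6] dyaw 7.9 rows 4 w 60.6 F [ 0.6 -0.5 -0.1]
[0, 0, np.float64(-2.0), np.float64(17.8), np.float64(28.0), np.float64(-0.1)]
[0, 0, np.float64(-2.0), np.float64(16.8), np.float64(28.6), np.float64(-0.1)]
[0, 0, np.float64(-2.0), np.float64(15.8), np.float64(29.1), np.float64(-0.1)]
[0, 0, np.float64(-2.0), np.float64(14.8), np.float64(29.7), np.float64(-0.1)]
```

Call:
{"name": "drive_tool", "arguments": {
  "deltas": [
    [0, 0, -2, 18, 28, 0, 120],
    [0, 0, -2, 17, 28.5, 0, 140],
    [0, 0, -2, 16, 29, 0, 155],
    [0, 0, -2, 15, 29.5, 0, 155],
    [0, 0, 0, 0, 0, 0, 155]
  ]
}}

```text
clock: 12.65
tcp_pos: [446.3, -213.0, 128.2]
eef_rot: [178.8, 0.6, -87.2]
force: [0.2, 0.2, 0.3]
grip_width: 37.1
```

```bash
python3 -c "
from h import *
P=st2w(-69.2,-237);plan([P[0],P[1],100],-88);show('wrist',tag='13')"
```

```text
at [ 446.3 -213.   128.2] [178.8   0.6 -87.2] need [  6.8  -1.3 -28.2] dyaw -0.8 rows 1 w 37.1 F [0.2 0.2 0.3]
[0, 0, np.float64(0.8), np.float64(1.6), np.float64(-6.7), np.float64(28.2)]
```

View pics/wrist13.png

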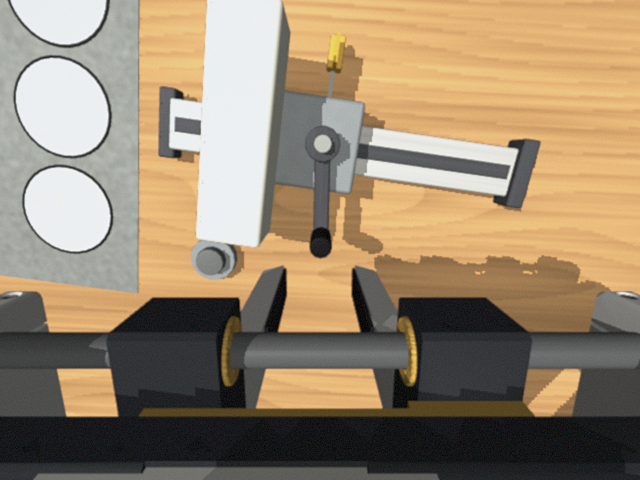

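Call:
{"name": "drive_tool", "arguments": {
  "deltas": [
    [0.6, 0.3, 0.4, 1, -4, 15, 155],
    [0.6, 0.3, 0.4, 1, -4, 13, 155],
    [0, 0, 0, 0, 0, 0, 155]
  ]
}}

```text
clock: 12.95
tcp_pos: [456.2, -211.8, 96.0]
eef_rot: [-179.9, 0.2, -88.2]
force: [-0.1, 1.3, -0.5]
grip_width: 36.8
```

```bash
python3 -c "
from h import *
p=cam('wrist');P=onplane(p,320,238,86);
P=st2w(-69.2,-237);plan([P[0],P[1],58],-88,2);arc((0.3,-228.5))
show('wrist',tag='14')"
```

```text
at [ 456.3 -211.9   96.8] [-179.9    0.2  -88.2] need [ -3.3  -2.4 -38.8] dyaw 0.2 rows 2 w 36.6 F [-0.1 -0.1  0.3]
[0, 0, np.float64(-0.1), np.float64(1.1), np.float64(1.7), np.float64(19.4)]
[0, 0, np.float64(-0.1), np.float64(1.1), np.float64(1.7), np.float64(19.4)]
t 13.0 st [ -66.2 -234.4] r 66.7 theta 85.0 yawtheta 83.1 rot [-179.9    0.2  -88.2] z 96.8 F [-0.1 -0.1  0.3] w 36.6
```

View pics/wrist14.png

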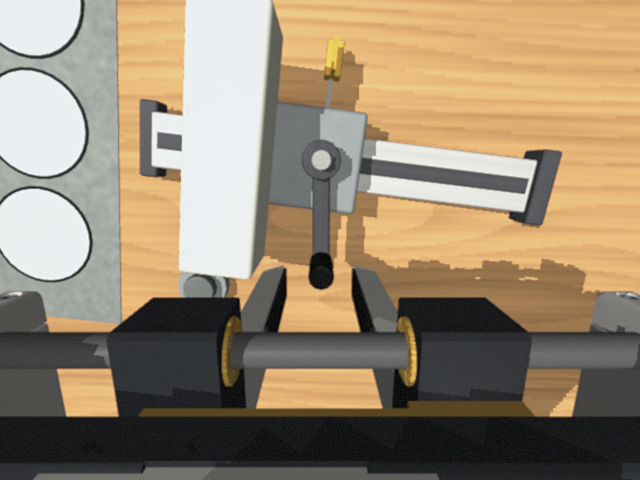

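Call:
{"name": "drive_tool", "arguments": {
  "deltas": [
    [0, 0, 0, 1.2, 2, 19, 165],
    [0, 0, 0, 1.2, 2, 19, 180],
    [0, 0, 0, 0, 0, 2, 203],
    [0, 0, 0, 0, 0, 0, 203],
    [0, 0, 0, 0, 0, 0, 203]
  ]
}}

```text
clock: 13.47
tcp_pos: [457.9, -214.4, 60.7]
eef_rot: [-179.5, 0.0, -87.9]
force: [0.4, 0.4, -1.0]
grip_width: 19.3
```

```bash
python3 -c "
from h import *
arc((0.3,-228.5))
show('wrist',tag='15')"
```

```text
t 13.47 st [ -64.4 -236.7] r 65.3 theta 82.7 yawtheta 82.8 rot [-179.5    0.   -87.9] z 60.7 F [ 0.4  0.4 -1. ] w 19.3
```

View pics/wrist15.png

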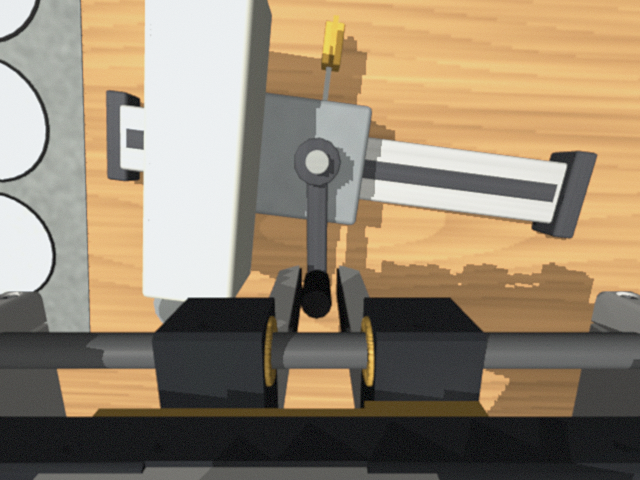

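Call:
{"name": "drive_tool", "arguments": {
  "deltas": [
    [0, 0, 0, 0, 4, 1, 203],
    [0, 0, -5, 6, 0, 0, 203],
    [0, 0, -7, 8.5, -0.5, 0, 203],
    [0, 0, -7, 8.5, -0.5, 0, 203],
    [0, 0, -7, 8.5, -0.5, 0, 203]
  ]
}}

```text
clock: 13.93
tcp_pos: [463.2, -243.0, 64.3]
eef_rot: [-179.3, -0.3, -61.1]
force: [0.4, 1.1, -1.0]
grip_width: 19.2
```

```bash
python3 -c "
from h import *
arc((0.3,-228.5))"
```

```text
t 13.93 st [ -56.6 -264.8] r 67.5 theta 57.5 yawtheta 56.0 rot [-179.3   -0.3  -61.1] z 64.3 F [ 0.4  1.1 -1. ] w 19.2
```

Call:
{"name": "drive_tool", "arguments": {
  "deltas": [
    [0, 0, -6.5, 8.5, 0.5, 2, 203],
    [0, 0, -6.5, 8.5, 0, 2, 203],
    [0, 0, -6.5, 8.5, 0, 1, 203],
    [0, 0, -6.5, 8.5, -0.3, 0, 203],
    [0, 0, -7, 8.5, -0.3, 0, 203]
  ]
}}

```text
clock: 14.35
tcp_pos: [491.7, -274.6, 64.0]
eef_rot: [-179.5, -0.7, -26.6]
force: [-0.5, 0.4, -0.6]
grip_width: 18.9
```

```bash
python3 -c "
from h import *
arc((0.3,-228.5))"
```

```text
t 14.35 st [ -25.4 -293.7] r 70.1 theta 21.5 yawtheta 21.5 rot [-179.5   -0.7  -26.6] z 64.0 F [-0.5  0.4 -0.6] w 18.9
```

Call:
{"name": "drive_tool", "arguments": {
  "deltas": [
    [0, 0, -6.5, 8.5, -0.3, 1, 203],
    [0, 0, -6.5, 8.5, -0.3, 1, 203],
    [0, 0, -6.5, 8.5, -0.3, 0, 203],
    [0, 0, -1, 4, 0, 0, 203],
    [0, 0, 0, 3, 0, 0, 203]
  ]
}}

```text
clock: 14.77
tcp_pos: [519.9, -283.7, 64.9]
eef_rot: [-179.7, -0.3, -5.0]
force: [-10.3, 1.1, 1.8]
grip_width: 19.3
```

```bash
python3 -c "
from h import *
arc((0.3,-228.5))
show('wrist',tag='16')"
```

```text
t 14.77 st [   3.6 -300.2] r 71.8 theta -2.6 yawtheta -0.1 rot [-179.7   -0.3   -5. ] z 64.9 F [-10.3   1.1   1.8] w 19.3
```

View pics/wrist16.png

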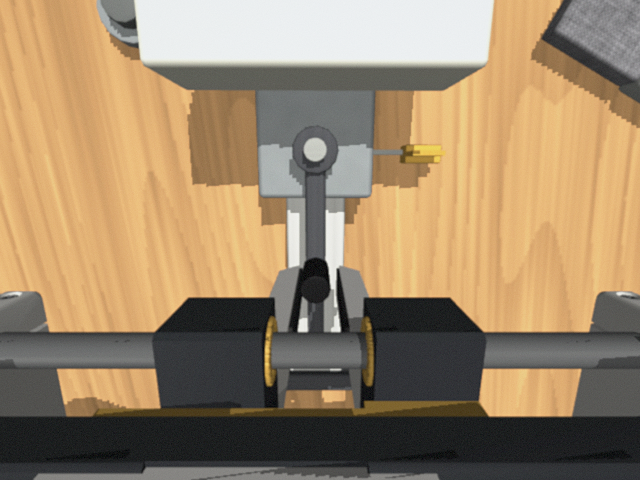

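Call:
{"name": "drive_tool", "arguments": {
  "deltas": [
    [0, 0, 0, -2.5, 0, 0, 200],
    [0, 0, 0, 0, 0, -15, 195],
    [0, 0, 0, 0, 0, -30, 150],
    [0, 0, 0, 0, 0, -40, 60],
    [0, 0, 0, 0, 0, -40, 0]
  ]
}}

```text
clock: 15.23
tcp_pos: [511.3, -280.7, 183.2]
eef_rot: [-179.2, 0.8, -5.8]
force: [1.0, 0.2, 0.4]
grip_width: 38.7
```

```bash
python3 -c "
from h import *
arc((0.3,-228.5))
p=cam('wrist');cv2.imwrite('pics/w17.png',p['color'][:,:,::-1])
for n in ['scene','side']:
    for k,v in feats(n).items():
        if k in('tops98','plaq','rings'): print(n,k,v)
"
```

```text
t 15.23 st [  -5.3 -298. ] r 69.7 theta 4.6 yawtheta 0.7 rot [-179.2    0.8   -5.8] z 183.2 F [1.  0.2 0.4] w 38.7
scene rings [array([452.6,  24.5]), array([542.3,  16.3]), array([632.1,   8.2])]
scene tops98 [(array([399.3, 199.3]), 99, [137.0, 137.0, 127.0]), (array([609.9, 149.5]), 123, [138.0, 139.0, 129.0]), (array([493. , 337.9]), 128, [137.0, 136.0, 125.0]), (array([823.9, -42.9]), 137, [43.0, 96.0, 50.0]), (array([811.5, 134.1]), 58, [111.0, 111.0, 106.0]), (array([811.3, 256.2]), 185, [41.0, 104.0, 100.0])]
scene plaq [(array([484.1, 371.8,  46.4]), 40), (array([639.7, 132.3,  45.7]), 102), (array([858.5, -45.9,  44.2]), 108), (array([844. , 243.8,  46. ]), 133)]
side rings [array([633.1,   7.4]), array([543.4,  15.3]), array([453.5,  23.2])]
side tops98 [(array([805.6, 246.8]), 36, [15.0, 136.0, 128.0]), (array([488. , 327.5]), 54, [184.0, 174.0, 151.0]), (array([604.2, 140.7]), 65, [180.0, 174.0, 154.0]), (array([817.5, -58.6]), 16, [30.0, 102.0, 42.0]), (array([394.4, 190.1]), 80, [188.0, 179.0, 155.0])]
side plaq [(array([461.5, 356.6,  31.2]), 18), (array([628.2, 118.9,  38.4]), 58), (array([852.3, -64.5,  36.6]), 20), (array([359.8, 183.4,  37.7]), 103)]
```

View pics/w17.png

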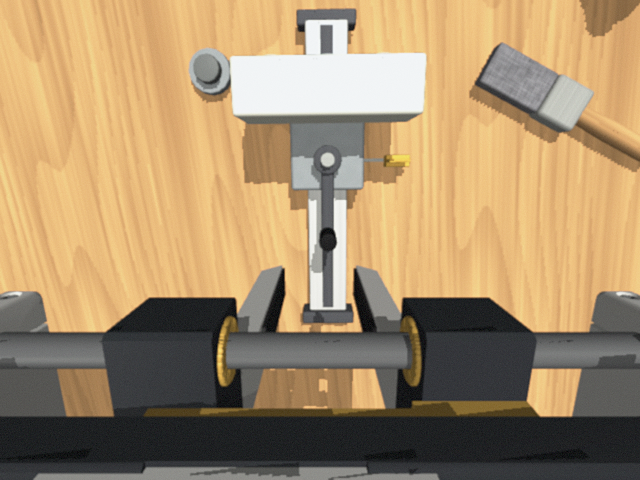

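```bash
python3 -c "
from h import *
plan([397,194,190],-19)"
```

```text
at [ 514.2 -282.7  188.2] [-1.795e+02  1.000e-01 -5.700e+00] need [-117.2  476.7    1.8] dyaw -13.3 rows 13 w 50.4 F [-0.7 -0.7  0.1]
[0, 0, np.float64(1.0), np.float64(-12.6), np.float64(-35.6), np.float64(-0.1)]
[0, 0, np.float64(1.0), np.float64(-13.3), np.float64(-35.4), np.float64(-0.1)]
[0, 0, np.float64(1.0), np.float64(-13.9), np.float64(-35.1), np.float64(-0.1)]
[0, 0, np.float64(1.0), np.float64(-14.5), np.float64(-34.9), np.float64(-0.1)]
[0, 0, np.float64(1.0), np.float64(-15.1), np.float64(-34.6), np.float64(-0.1)]
[0, 0, np.float64(1.0), np.float64(-15.7), np.float64(-34.3), np.float64(-0.1)]
[0, 0, np.float64(1.0), np.float64(-16.4), np.float64(-34.0), np.float64(-0.1)]
[0, 0, np.float64(1.0), np.float64(-17.0), np.float64(-33.7), np.float64(-0.1)]
[0, 0, np.float64(1.0), np.float64(-17.6), np.float64(-33.4), np.float64(-0.1)]
[0, 0, np.float64(1.0), np.float64(-18.2), np.float64(-33.1), np.float64(-0.1)]
[0, 0, np.float64(1.0), np.float64(-18.7), np.float64(-32.8), np.float64(-0.1)]
[0, 0, np.float64(1.0), np.float64(-19.3), np.float64(-32.4), np.float64(-0.1)]
[0, 0, np.float64(1.0), np.float64(-19.9), np.float64(-32.1), np.float64(-0.1)]
```

Call:
{"name": "drive_tool", "arguments": {
  "deltas": [
    [0, 0, 1, -12.5, -35.5, -1, 60],
    [0, 0, 1, -13, -35.5, -1, 60],
    [0, 0, 1, -14, -35, -1, 60],
    [0, 0, 1, -14.5, -35, -1, 60],
    [0, 0, 1, -15, -34.5, -1, 60]
  ]
}}

```text
clock: 15.8
tcp_pos: [468.6, -99.5, 187.8]
eef_rot: [-179.5, 0.4, -12.1]
force: [1.0, -0.2, 1.4]
grip_width: 72.2
```

Call:
{"name": "drive_tool", "arguments": {
  "deltas": [
    [0, 0, 1, -15.5, -34.5, -1, 60],
    [0, 0, 1, -16.5, -34, -1, 60],
    [0, 0, 1, -17, -33.5, -1, 60],
    [0, 0, 1, -17.5, -33.5, -1, 60],
    [0, 0, 1, -18, -33, -1, 60]
  ]
}}

```text
clock: 16.22
tcp_pos: [421.9, 93.2, 188.7]
eef_rot: [-179.5, 0.8, -18.0]
force: [0.1, 0.2, -0.2]
grip_width: 72.0
```

Call:
{"name": "drive_tool", "arguments": {
  "deltas": [
    [0, 0, 1, -18.5, -33, 0, 60],
    [0, 0, 1, -19.5, -32.5, 0, 60],
    [0, 0, 0, 0, 0, 0, 60]
  ]
}}

```text
clock: 16.47
tcp_pos: [401.4, 176.2, 186.6]
eef_rot: [-179.4, 1.0, -20.0]
force: [-0.2, -0.2, 0.1]
grip_width: 71.9
```

```bash
python3 -c "
from h import *
plan([397,194,190],-19,2);show('wrist',tag='18')"
```

```text
at [401.4 176.2 186.6] [-179.4    1.   -20. ] need [-4.4 17.8  3.4] dyaw 1.0 rows 2 w 71.9 F [-0.2 -0.2  0.1]
[0, 0, np.float64(-0.5), np.float64(-5.1), np.float64(-7.6), np.float64(-1.7)]
[0, 0, np.float64(-0.5), np.float64(-5.1), np.float64(-7.7), np.float64(-1.7)]
```

View pics/wrist18.png

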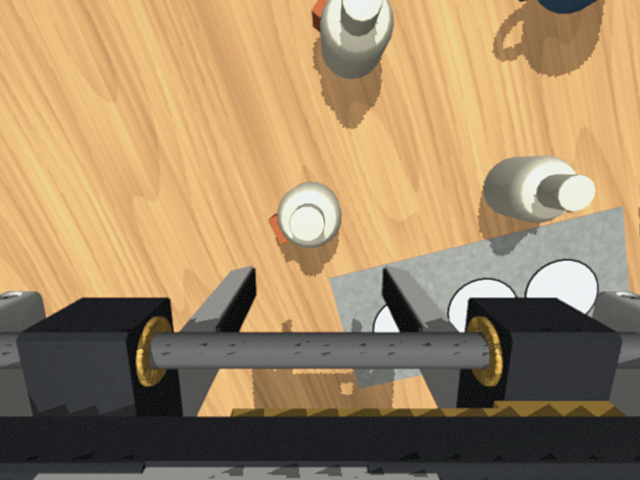

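```bash
cat >> h.py <<'E'
def jarw(p,near,rad=70):
    "jar centre and plaque heading in the wrist picture, near a world xy"
    X=cloud(p); g=cv2.cvtColor(p["color"],cv2.COLOR_RGB2HSV)
    nb=np.hypot(X[...,0]-near[0],X[...,1]-near[1])<rad
    m=nb&(abs(X[...,2]-98)<4)
    k,lab,st,ce=cv2.connectedComponentsWithStats(m.astype(np.uint8))
    i=1+np.argmax(st[1:,4]); (u,v),r=cv2.minEnclosingCircle(np.argwhere(lab==i)[:,::-1].astype(np.float32))
    c=onplane(p,*ce[i],98); 
    red=nb&((g[...,0]<14)|(g[...,0]>172))&(g[...,1]>110)&(g[...,2]>50)&(X[...,2]>10)&(X[...,2]<60)
    out=[]
    q=X[red]
    if len(q)>3:
        t=q[q[:,2]>45]; 
        for nm,a in (("all",q),("top",t)):
            if len(a)>2:
                d=a[:,:2].mean(0)-c[:2]; out.append((nm,len(a),np.degrees(np.arctan2(d[1],d[0])).round(1),np.hypot(*d).round(1),a.mean(0).round(1)))
    print("knob",c[:2].round(1),"px",ce[i].round(0),st[i,4],"enc",onplane(p,u,v,98)[:2].round(1),"st",w2st(c).round(1),"plaque",out, "station-rel",[round((o[2]+95.1+180)%360-180,1) for o in out])
    return c
E
python3 -c "
from h import *
p=cam('wrist')
for n in [(397,194),(607,146),(490,333)]:
    try: jarw(p,n)
    except Exception as e: print(e)
"
```

```text
knob [396.8 197.5] px [305. 220.] 982 enc [396.8 197.5] st [-161.7  168.1] plaque [('all', 234, np.float64(-175.1), np.float64(34.6), array([362.3, 194.5,  48.7])), ('top', 230, np.float64(-174.7), np.float64(34.7), array([362.3, 194.3,  49. ]))] station-rel [np.float64(-80.0), np.float64(-79.6)]
knob [605.3 148. ] px [573. 189.] 1156 enc [605.8 147.2] st [ 50.4 137.4] plaque [('all', 6, np.float64(-52.3), np.float64(40.1), array([629.9, 116.3,  49.2])), ('top', 6, np.float64(-52.3), np.float64(40.1), array([629.9, 116.3,  49.2]))] station-rel [np.float64(42.8), np.float64(42.8)]
knob [487.5 327.5] px [359.   8.] 574 enc [488.9 331. ] st [-82.9 305.7] plaque [('all', 215, np.float64(128.2), np.float64(38.8), array([463.5, 358. ,  42.1])), ('top', 127, np.float64(126.0), np.float64(38.9), array([464.6, 359. ,  48.8]))] station-rel [np.float64(-136.7), np.float64(-138.9)]
```

```bash
python3 -c "
from h import *
plan([396.8,197,120],-19,2)"
```

```text
at [402.8 171.6 186.4] [-179.7    0.9  -20.1] need [ -6.   25.4 -66.4] dyaw 1.1 rows 2 w 71.9 F [-0.  -0.4  0.1]
[0, 0, np.float64(-0.6), np.float64(-7.2), np.float64(-10.9), np.float64(33.2)]
[0, 0, np.float64(-0.6), np.float64(-7.1), np.float64(-10.9), np.float64(33.2)]
```

Call:
{"name": "drive_tool", "arguments": {
  "deltas": [
    [-0.3, -0.9, -0.6, -7, -11, 20, 60],
    [0, 0, -0.6, -7, -11, 20, 60],
    [0, 0, 0, 0, -3, 15, 60],
    [0, 0, 0, 0, 0, 0, 60],
    [0, 0, 0, 0, 0, 0, 60]
  ]
}}

```text
clock: 16.98
tcp_pos: [398.9, 194.7, 128.3]
eef_rot: [179.9, 1.7, -19.6]
force: [0.1, 0.4, 0.7]
grip_width: 71.5
```

```bash
python3 -c "
from h import *
p=cam('wrist');jarw(p,(397,197))
plan([396.8,197,73],-19,2);show('wrist',tag='19')"
```

```text
knob [396.8 197.9] px [316. 261.] 1469 enc [396.9 198.1] st [-161.7  168.6] plaque [('all', 325, np.float64(-176.8), np.float64(34.8), array([362. , 196. ,  47.8])), ('top', 297, np.float64(-174.9), np.float64(34.9), array([362.1, 194.9,  49. ]))] station-rel [np.float64(-81.7), np.float64(-79.8)]
at [398.7 194.4 128.2] [179.8   1.7 -19.6] need [ -1.9   2.6 -55.2] dyaw 0.6 rows 2 w 71.7 F [-0.7 -0.   0.6]
[0, 0, np.float64(-0.3), np.float64(-1.3), np.float64(-0.9), np.float64(27.6)]
[0, 0, np.float64(-0.3), np.float64(-1.3), np.float64(-0.9), np.float64(27.6)]
```

View pics/wrist19.png

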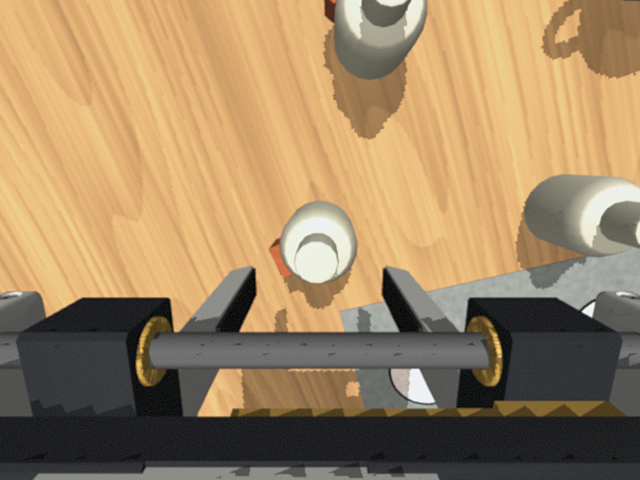

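Call:
{"name": "drive_tool", "arguments": {
  "deltas": [
    [0.2, 1.7, -0.3, -1.5, -1.5, 22, 60],
    [0, 0, -0.3, -1.5, -1.5, 20, 60],
    [0, 0, 0, 0, 0, 10, 60],
    [0, 0, 0, 0, 0, 2, 60],
    [0, 0, 0, 0, 0, 0, 60]
  ]
}}

```text
clock: 17.5
tcp_pos: [403.1, 196.6, 80.0]
eef_rot: [-179.5, -0.8, -19.4]
force: [-0.2, -0.5, 0.6]
grip_width: 72.0
```

```bash
python3 -c "
from h import *
plan([396.8,197.5,74],-19,1)"
```

```text
at [403.1 196.6  80. ] [-179.5   -0.8  -19.4] need [-6.3  0.9 -6. ] dyaw 0.4 rows 1 w 72.0 F [-0.2 -0.5  0.6]
[0, 0, np.float64(-0.4), np.float64(-6.2), np.float64(1.2), np.float64(6.0)]
```

Call:
{"name": "drive_tool", "arguments": {
  "deltas": [
    [-0.2, -0.5, 0, -4, 0.5, 4, 60],
    [0, -0.2, 0, -3, 0.5, 2.5, 60],
    [0, 0, 0, 0, 0, 0, 120],
    [0, 0, 0, 0, 0, 0, 160],
    [0, 0, 0, 0, 0, 0, 200]
  ]
}}

```text
clock: 17.92
tcp_pos: [398.7, 198.3, 77.1]
eef_rot: [-179.4, -0.3, -19.5]
force: [0.5, -1.2, 0.3]
grip_width: 55.3
```

Call:
{"name": "drive_tool", "arguments": {
  "deltas": [
    [0, 0, 0, 0, 0, 0, 220],
    [0, 0, 0, 0, 0, 0, 220],
    [0, 0, 0, 0, 0, 0, 220],
    [0, 0, 0, 0, 0, 0, 220]
  ]
}}

```text
clock: 18.25
tcp_pos: [398.9, 198.8, 78.1]
eef_rot: [-179.4, -0.3, -19.5]
force: [1.9, -0.9, -3.1]
grip_width: 29.2
```

```bash
python3 -c "
from h import *
plan([396.8,197.5,74],-19,1);show('wrist',tag='20');jarw(cam('wrist'),(397,197))"
```

```text
at [398.9 198.8  78.1] [-179.4   -0.3  -19.5] need [-2.1 -1.3 -4.1] dyaw 0.5 rows 1 w 29.2 F [ 1.9 -0.9 -3.1]
[0, 0, np.float64(-0.5), np.float64(-1.5), np.float64(1.9), np.float64(4.1)]
knob [398.5 198.6] px [318. 294.] 2733 enc [401.5 206.9] st [-160.1  169.4] plaque [('all', 190, np.float64(168.7), np.float64(37.1), array([362.2, 205.9,  42.8])), ('top', 115, np.float64(170.3), np.float64(37.1), array([361.9, 204.9,  49.1]))] station-rel [np.float64(-96.2), np.float64(-94.6)]
```

View pics/wrist20.png

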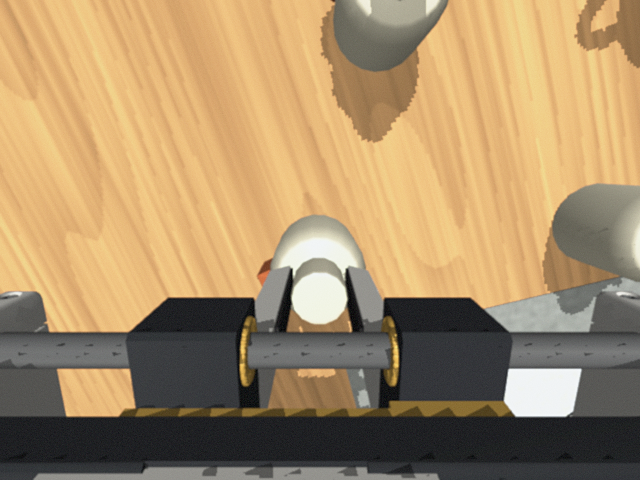

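Call:
{"name": "drive_tool", "arguments": {
  "deltas": [
    [0, 0, 0, 0, 0, -10, 220],
    [0, 0, 0, 0, 0, -15, 220],
    [0, 0, 0, 0, 0, -15, 220]
  ]
}}

```text
clock: 18.6
tcp_pos: [394.4, 196.6, 113.8]
eef_rot: [-179.9, 0.2, -19.5]
force: [-0.0, 0.5, -3.9]
grip_width: 29.4
```

```bash
python3 -c "
from h import *
plan([453,24,110],60.4)"
```

```text
at [394.4 196.6 113.8] [-179.9    0.2  -19.5] need [  58.6 -172.6   -3.8] dyaw 79.9 rows 12 w 29.4 F [-0.   0.5 -3.9]
[0, 0, np.float64(-6.7), np.float64(9.4), np.float64(11.9), np.float64(0.3)]
[0, 0, np.float64(-6.7), np.float64(8.0), np.float64(12.9), np.float64(0.3)]
[0, 0, np.float64(-6.7), np.float64(6.4), np.float64(13.8), np.float64(0.3)]
[0, 0, np.float64(-6.7), np.float64(4.8), np.float64(14.4), np.float64(0.3)]
[0, 0, np.float64(-6.7), np.float64(3.1), np.float64(14.9), np.float64(0.3)]
[0, 0, np.float64(-6.7), np.float64(1.3), np.float64(15.1), np.float64(0.3)]
[0, 0, np.float64(-6.7), np.float64(-0.4), np.float64(15.2), np.float64(0.3)]
[0, 0, np.float64(-6.7), np.float64(-2.2), np.float64(15.0), np.float64(0.3)]
[0, 0, np.float64(-6.7), np.float64(-3.9), np.float64(14.7), np.float64(0.3)]
[0, 0, np.float64(-6.7), np.float64(-5.6), np.float64(14.1), np.float64(0.3)]
[0, 0, np.float64(-6.7), np.float64(-7.2), np.float64(13.4), np.float64(0.3)]
[0, 0, np.float64(-6.7), np.float64(-8.7), np.float64(12.4), np.float64(0.3)]
```

Call:
{"name": "drive_tool", "arguments": {
  "deltas": [
    [0, 0, -6.7, 9.5, 12, 0, 220],
    [0, 0, -6.7, 8, 13, 0, 220],
    [0, 0, -6.7, 6.5, 14, 0, 220],
    [0, 0, -6.7, 5, 14.5, 0, 220],
    [0, 0, -6.7, 3, 15, 0, 220]
  ]
}}

```text
clock: 19.02
tcp_pos: [421.0, 124.3, 117.2]
eef_rot: [-179.7, -0.1, 15.8]
force: [-1.0, -0.2, -3.7]
grip_width: 29.5
```

Call:
{"name": "drive_tool", "arguments": {
  "deltas": [
    [0, 0, -6.7, 1.5, 15, 0, 220],
    [0, 0, -6.7, -0.5, 15, 0, 220],
    [0, 0, -6.7, -2, 15, 0, 220],
    [0, 0, -6.7, -4, 14.5, 0, 220],
    [0, 0, -6.7, -5.5, 14, 0, 220]
  ]
}}

```text
clock: 19.43
tcp_pos: [447.9, 49.9, 115.7]
eef_rot: [-179.7, 0.0, 51.1]
force: [0.1, 0.2, -3.0]
grip_width: 29.3
```

```bash
python3 -c "
from h import *
plan([453,24,100],60.4)"
```

```text
at [447.9  49.9 115.7] [-179.7    0.    51.1] need [  5.1 -25.9 -15.7] dyaw 9.3 rows 2 w 29.3 F [ 0.1  0.2 -3. ]
[0, 0, np.float64(-4.7), np.float64(-8.5), np.float64(10.1), np.float64(7.8)]
[0, 0, np.float64(-4.7), np.float64(-9.3), np.float64(9.4), np.float64(7.8)]
```

Call:
{"name": "drive_tool", "arguments": {
  "deltas": [
    [0, 0, -4.7, -8.5, 10, 8, 220],
    [0, 0, -4.7, -8, 8, 5, 220],
    [0, 0, 0, 0, 0, 0, 220],
    [0, 0, 0, 0, 0, 0, 220]
  ]
}}

```text
clock: 19.77
tcp_pos: [452.6, 21.7, 101.6]
eef_rot: [-179.6, 0.2, 60.7]
force: [-0.2, 0.2, -3.7]
grip_width: 29.6
```

```bash
python3 -c "
from h import *
plan([453,24,80],60.4)
p=cam('side');crop(p,180,170,330,320,4,'s21.png')
p=cam('wrist');cv2.imwrite('pics/w21.png',p['color'][:,:,::-1])"
```

```text
at [452.6  21.7 101.6] [-179.6    0.2   60.7] need [  0.4   2.3 -21.6] dyaw -0.3 rows 1 w 29.6 F [-0.2  0.2 -3.7]
[0, 0, np.float64(0.3), np.float64(2.2), np.float64(-0.8), np.float64(21.6)]
```

View pics/s21.png

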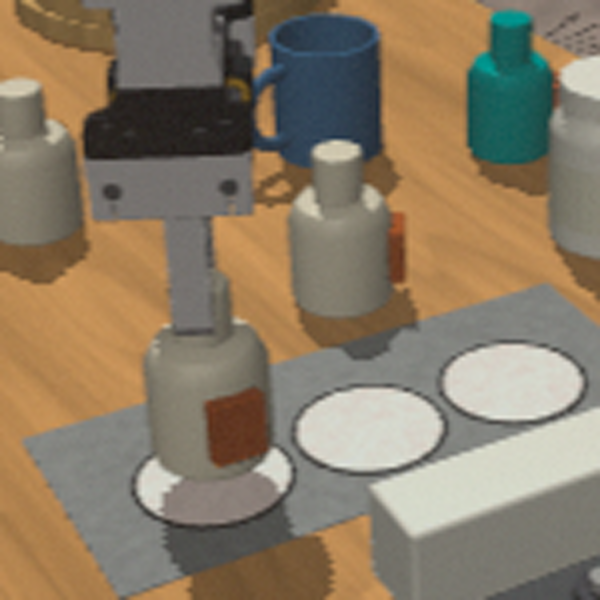

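View pics/w21.png

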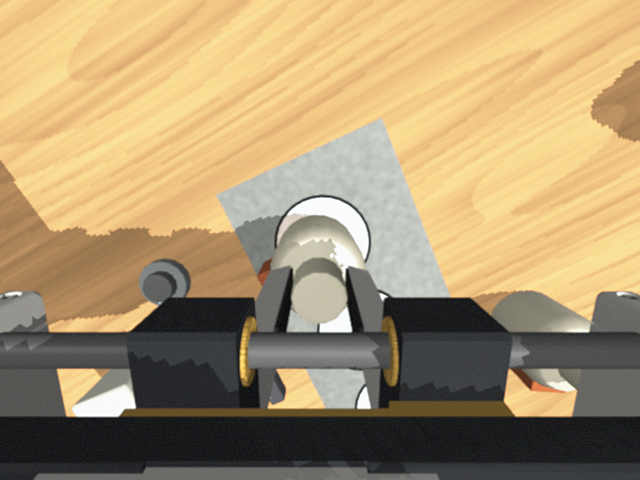

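Call:
{"name": "drive_tool", "arguments": {
  "deltas": [
    [0, 0, 0, 2, -1, 8, 220],
    [0, 0, 0, 1, 0, 8, 220],
    [0, 0, 0, 0, 0, 5, 220],
    [0, 0, 0, 0, 0, 1, 220]
  ]
}}

```text
clock: 20.2
tcp_pos: [453.4, 28.0, 79.0]
eef_rot: [-179.7, 0.0, 60.8]
force: [-0.4, 0.6, -4.5]
grip_width: 29.2
```

Call:
{"name": "drive_tool", "arguments": {
  "deltas": [
    [0, 0, 0, 0, 0, 1, 220],
    [0, 0, 0, 0, 0, 0.5, 220]
  ]
}}

```text
clock: 20.37
tcp_pos: [453.7, 28.0, 78.3]
eef_rot: [-179.8, 0.1, 60.9]
force: [-1.5, -0.5, 1.5]
grip_width: 29.2
```

```bash
python3 -c "
from h import *
plan([453,24,78],60.4)
"
```

```text
at [453.7  28.   78.3] [-1.798e+02  1.000e-01  6.090e+01] need [-0.7 -4.  -0.3] dyaw -0.5 rows 1 w 29.2 F [-1.5 -0.5  1.5]
[0, 0, np.float64(0.5), np.float64(-3.9), np.float64(1.3), np.float64(0.3)]
```

Call:
{"name": "drive_tool", "arguments": {
  "deltas": [
    [0, 0, 0, -3, 1, -1.5, 220],
    [0, 0, 0, -1.5, 0.5, 0, 220],
    [0, 0, 0, 0, 0, 0, 220],
    [0, 0, 0, 0, 0, 1, 220]
  ]
}}

```text
clock: 20.7
tcp_pos: [453.0, 23.3, 78.9]
eef_rot: [-179.8, 0.0, 60.9]
force: [0.4, 0.5, -4.0]
grip_width: 29.5
```

```bash
python3 -c "
from h import *
plan([453,24,78],60.4)
"
```

```text
at [453.   23.3  78.9] [-179.8    0.    60.9] need [ 0.   0.7 -0.9] dyaw -0.5 rows 1 w 29.5 F [ 0.4  0.5 -4. ]
[0, 0, np.float64(0.5), np.float64(0.7), np.float64(-0.3), np.float64(0.9)]
```

Call:
{"name": "drive_tool", "arguments": {
  "deltas": [
    [0, 0, 0, 0, 0, 0.8, 220],
    [0, 0, 0, 0, 0, 0.5, 200],
    [0, 0, 0, 0, 0, 0, 150],
    [0, 0, 0, 0, 0, 0, 100],
    [0, 0, 0, 0, 0, 0, 90]
  ]
}}

```text
clock: 21.12
tcp_pos: [454.6, 22.7, 79.6]
eef_rot: [179.9, -0.1, 60.8]
force: [-0.8, 0.5, -0.1]
grip_width: 46.3
```

Call:
{"name": "drive_tool", "arguments": {
  "deltas": [
    [0, 0, 0, 0, 0, -10, 90],
    [0, 0, 0, 0, 0, -30, 80],
    [0, 0, 0, 0, 0, -30, 60],
    [0, 0, 0, 0, 0, -30, 60],
    [0, 0, 0, 0, 0, 0, 60]
  ]
}}

```text
clock: 21.53
tcp_pos: [453.6, 23.2, 185.2]
eef_rot: [-179.9, -0.1, 60.9]
force: [0.4, -0.5, 0.6]
grip_width: 72.0
```

```bash
python3 -c "
from h import *
p=cam('wrist');jarw(p,(453,24),60)
cv2.imwrite('pics/w22.png',p['color'][:,:,::-1])
plan([453,24,170],60.4)
"
```

```text
knob [453.7  20.2] px [316. 246.] 942 enc [453.8  20.2] st [-89.3  -3.4] plaque [('all', 221, np.float64(-96.5), np.float64(34.5), array([449.8, -14. ,  47.6])), ('top', 202, np.float64(-94.6), np.float64(34.6), array([450.9, -14.2,  48.8]))] station-rel [np.float64(-1.4), np.float64(0.5)]
at [452.6  23.2 182.6] [-179.8    0.    60.9] need [  0.4   0.8 -12.6] dyaw -0.5 rows 1 w 71.7 F [ 0.7 -0.1 -0.4]
[0, 0, np.float64(0.5), np.float64(0.8), np.float64(-0.0), np.float64(12.6)]
```

View pics/w22.png

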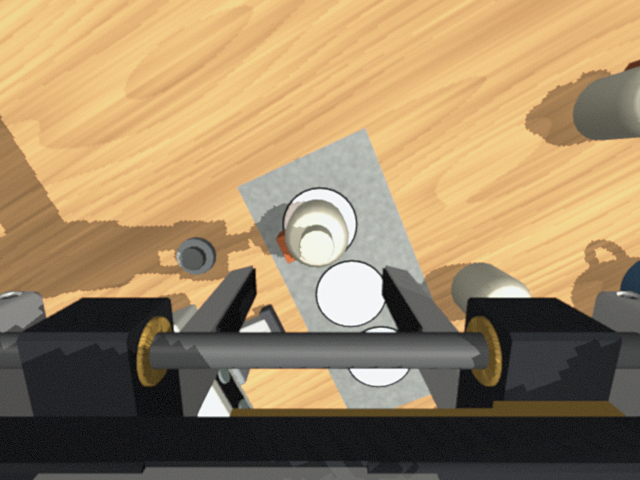

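```bash
python3 -c "
from h import *
plan([605,147,180],40)
"
```

```text
at [452.6  23.2 182.6] [-179.8    0.    60.9] need [152.4 123.8  -2.6] dyaw -20.9 rows 5 w 71.7 F [ 0.7 -0.1 -0.4]
[0, 0, np.float64(4.2), np.float64(36.5), np.float64(14.6), np.float64(0.5)]
[0, 0, np.float64(4.2), np.float64(37.4), np.float64(11.9), np.float64(0.5)]
[0, 0, np.float64(4.2), np.float64(38.2), np.float64(9.1), np.float64(0.5)]
[0, 0, np.float64(4.2), np.float64(38.7), np.float64(6.3), np.float64(0.5)]
[0, 0, np.float64(4.2), np.float64(39.1), np.float64(3.5), np.float64(0.5)]
```

Call:
{"name": "drive_tool", "arguments": {
  "deltas": [
    [0, 0, 4, 36.5, 14.5, 0, 60],
    [0, 0, 4, 37.5, 12, 0, 60],
    [0, 0, 4, 38, 9, 0, 60],
    [0, 0, 4, 38.5, 6, 0, 60],
    [0, 0, 4, 39, 3.5, 0, 60]
  ]
}}

```text
clock: 22.0
tcp_pos: [603.7, 146.6, 180.7]
eef_rot: [-179.8, 0.4, 39.5]
force: [0.6, 0.6, 0.4]
grip_width: 71.7
```

Call:
{"name": "drive_tool", "arguments": {
  "deltas": [
    [0, 0, 0, 0, 0, 0, 60],
    [0, 0, 0, 0, 0, 0, 60]
  ]
}}

```text
clock: 22.17
tcp_pos: [606.8, 151.5, 173.3]
eef_rot: [-179.5, 0.7, 39.7]
force: [0.1, 0.2, 0.1]
grip_width: 72.0
```

```bash
python3 -c "
from h import *
p=cam('wrist');c=jarw(p,(606,147),60)
cv2.imwrite('pics/w23.png',p['color'][:,:,::-1])
plan([c[0],c[1],80],40)
"
```

```text
knob [606.5 147.8] px [317. 252.] 1027 enc [606.5 147.8] st [ 51.5 137.2] plaque [('all', 199, np.float64(-32.7), np.float64(35.7), array([636.5, 128.5,  48.7])), ('top', 196, np.float64(-33.0), np.float64(35.7), array([636.4, 128.4,  48.9]))] station-rel [np.float64(62.4), np.float64(62.1)]
at [606.2 151.4 172.5] [-179.4    0.7   39.7] need [  0.3  -3.6 -92.5] dyaw 0.3 rows 3 w 71.9 F [ 0.9  0.1 -1. ]
[0, 0, np.float64(-0.1), np.float64(-0.7), np.float64(1.0), np.float64(30.8)]
[0, 0, np.float64(-0.1), np.float64(-0.7), np.float64(1.0), np.float64(30.8)]
[0, 0, np.float64(-0.1), np.float64(-0.7), np.float64(1.0), np.float64(30.8)]
```

View pics/w23.png

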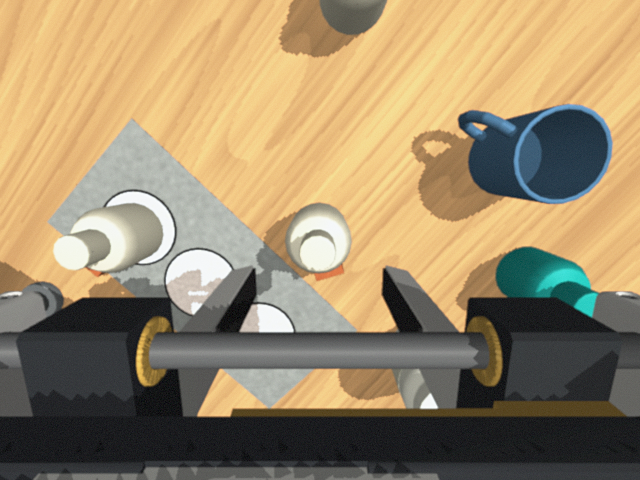

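Call:
{"name": "drive_tool", "arguments": {
  "deltas": [
    [-0.4, 0.4, 0, -0.5, 1.5, 25, 60],
    [0, 0.3, 0, -0.5, 1.5, 25, 60],
    [0, 0, 0, 0, 1, 22, 60],
    [0, 0, 0, 0, 0, 10, 60],
    [0, 0, 0, 0, 0, 0, 60]
  ]
}}

```text
clock: 22.63
tcp_pos: [604.0, 143.8, 90.9]
eef_rot: [180.0, -0.2, 39.7]
force: [-0.5, 0.7, -0.1]
grip_width: 71.8
```

```bash
python3 -c "
from h import *
plan([606.5,147.8,75],40,1)
"
```

```text
at [604.  143.8  90.9] [180.   -0.2  39.7] need [  2.5   4.  -15.9] dyaw 0.3 rows 1 w 71.8 F [-0.5  0.7 -0.1]
[0, 0, np.float64(-0.3), np.float64(4.5), np.float64(-1.5), np.float64(15.9)]
```

Call:
{"name": "drive_tool", "arguments": {
  "deltas": [
    [0, 0, 0, 2.5, -1, 8, 60],
    [0, 0, 0, 2, -0.5, 6, 60],
    [0, 0, 0, 0, 0, 0, 80],
    [0, 0, 0, 0, 0, 0, 120],
    [0, 0, 0, 0, 0, 0, 150]
  ]
}}

```text
clock: 23.05
tcp_pos: [607.5, 147.1, 81.1]
eef_rot: [179.8, -0.5, 39.6]
force: [0.6, 0.7, 0.8]
grip_width: 55.6
```

```bash
python3 -c "
from h import *
plan([606.5,147.8,75],40,1)
"
```

```text
at [607.5 147.1  81.1] [179.8  -0.5  39.6] need [-1.   0.7 -6.1] dyaw 0.4 rows 1 w 55.6 F [0.6 0.7 0.8]
[0, 0, np.float64(-0.4), np.float64(-0.3), np.float64(-1.2), np.float64(6.1)]
```

Call:
{"name": "drive_tool", "arguments": {
  "deltas": [
    [0, 0, 0, 0, -1, 4, 160],
    [0, 0, 0, 0, 0, 2, 180],
    [0, 0, 0, 0, 0, 0, 220],
    [0, 0, 0, 0, 0, 0, 220],
    [0, 0, 0, 0, 0, 0, 220]
  ]
}}

```text
clock: 23.47
tcp_pos: [608.4, 148.3, 77.1]
eef_rot: [179.6, -0.7, 39.6]
force: [-0.3, 0.1, -0.9]
grip_width: 29.6
```

Call:
{"name": "drive_tool", "arguments": {
  "deltas": [
    [0, 0, 0, 0, 0, 0, 220],
    [0, 0, 0, 0, 0, 0, 220]
  ]
}}

```text
clock: 23.63
tcp_pos: [608.4, 148.3, 77.1]
eef_rot: [179.6, -0.7, 39.6]
force: [-0.8, -0.9, -0.1]
grip_width: 29.5
```

```bash
python3 -c "
from h import *
plan([606.5,147.8,75],40,1)
"
```

```text
at [608.4 148.3  77.1] [179.6  -0.7  39.6] need [-1.9 -0.5 -2.1] dyaw 0.4 rows 1 w 29.5 F [-0.8 -0.9 -0.1]
[0, 0, np.float64(-0.4), np.float64(-1.8), np.float64(-0.9), np.float64(2.1)]
```

Call:
{"name": "drive_tool", "arguments": {
  "deltas": [
    [0, 0, 0, 0, 0, -10, 220],
    [0, 0, 0, 0, 0, -15, 220],
    [0, 0, 0, 0, 0, -12, 220]
  ]
}}

```text
clock: 23.88
tcp_pos: [604.2, 147.7, 109.9]
eef_rot: [-180.0, -0.1, 39.6]
force: [0.1, -0.3, -2.4]
grip_width: 29.4
```

```bash
python3 -c "
from h import *
plan([632.7,7.8,108],-22.5)
"
```

```text
at [604.2 147.7 109.9] [-1.80e+02 -1.00e-01  3.96e+01] need [  28.5 -139.9   -1.9] dyaw -62.1 rows 9 w 29.4 F [ 0.1 -0.3 -2.4]
[0, 0, np.float64(6.9), np.float64(-7.5), np.float64(14.0), np.float64(0.2)]
[0, 0, np.float64(6.9), np.float64(-5.7), np.float64(14.8), np.float64(0.2)]
[0, 0, np.float64(6.9), np.float64(-3.9), np.float64(15.4), np.float64(0.2)]
[0, 0, np.float64(6.9), np.float64(-2.0), np.float64(15.7), np.float64(0.2)]
[0, 0, np.float64(6.9), np.float64(-0.1), np.float64(15.9), np.float64(0.2)]
[0, 0, np.float64(6.9), np.float64(1.8), np.float64(15.8), np.float64(0.2)]
[0, 0, np.float64(6.9), np.float64(3.6), np.float64(15.4), np.float64(0.2)]
[0, 0, np.float64(6.9), np.float64(5.5), np.float64(14.9), np.float64(0.2)]
[0, 0, np.float64(6.9), np.float64(7.2), np.float64(14.1), np.float64(0.2)]
```

Call:
{"name": "drive_tool", "arguments": {
  "deltas": [
    [0, 0, 6.9, -7.5, 14, 0, 220],
    [0, 0, 6.9, -5.5, 15, 0, 220],
    [0, 0, 6.9, -4, 15.5, 0, 220],
    [0, 0, 6.9, -2, 15.5, 0, 220],
    [0, 0, 6.9, 0, 16, 0, 220]
  ]
}}

```text
clock: 24.3
tcp_pos: [621.7, 71.9, 116.5]
eef_rot: [-179.8, -0.5, 4.1]
force: [0.2, 0.3, -2.5]
grip_width: 29.4
```

Call:
{"name": "drive_tool", "arguments": {
  "deltas": [
    [0, 0, 6.9, 2, 16, 0, 220],
    [0, 0, 6.9, 3.5, 15.5, 0, 220],
    [0, 0, 6.9, 5.5, 15, 0, 220],
    [0, 0, 3, 0, 0, 0, 220],
    [0, 0, 0, 0, 0, 0, 220]
  ]
}}

```text
clock: 24.72
tcp_pos: [631.1, 18.5, 118.6]
eef_rot: [-179.7, -0.4, -21.0]
force: [0.8, -0.5, -3.4]
grip_width: 29.6
```

```bash
python3 -c "
from h import *
plan([632.7,7.8,82],-22.5)
"
```

```text
at [631.1  18.5 118.6] [-179.7   -0.4  -21. ] need [  1.6 -10.7 -36.6] dyaw -1.5 rows 1 w 29.6 F [ 0.8 -0.5 -3.4]
[0, 0, np.float64(1.5), np.float64(5.3), np.float64(9.4), np.float64(36.6)]
```

Call:
{"name": "drive_tool", "arguments": {
  "deltas": [
    [0, 0, 1.5, 3, 5, 12, 220],
    [0, 0, 0, 2.5, 5, 12, 220],
    [0, 0, 0, 0, 0, 10, 220],
    [0, 0, 0, 0, 0, 0, 220],
    [0, 0, 0, 0, 0, 0, 220]
  ]
}}

```text
clock: 25.13
tcp_pos: [632.2, 6.7, 80.5]
eef_rot: [-179.7, -0.3, -22.3]
force: [-0.4, -0.4, -2.1]
grip_width: 28.9
```

```bash
python3 -c "
from h import *
plan([632.7,7.8,77.5],-22.5,1)
"
```

```text
at [632.2   6.7  80.5] [-179.7   -0.3  -22.3] need [ 0.5  1.1 -3. ] dyaw -0.2 rows 1 w 28.9 F [-0.4 -0.4 -2.1]
[0, 0, np.float64(0.2), np.float64(0.1), np.float64(-1.2), np.float64(3.0)]
```

Call:
{"name": "drive_tool", "arguments": {
  "deltas": [
    [0, 0, 0, 0, -1, 1.5, 220],
    [0, 0, 0, 0, 0, 1.5, 220],
    [0, 0, 0, 0, 0, 1, 220],
    [0, 0, 0, 0, 0, 0.5, 220]
  ]
}}

```text
clock: 25.47
tcp_pos: [632.7, 9.2, 77.5]
eef_rot: [-179.7, -0.3, -22.2]
force: [-0.1, -0.9, -1.7]
grip_width: 29.2
```

```bash
python3 -c "
from h import *
plan([632.7,7.8,77.5],-22.5,1)
"
```

```text
at [632.7   9.2  77.5] [-179.7   -0.3  -22.2] need [-0.  -1.4  0. ] dyaw -0.3 rows 1 w 29.2 F [-0.1 -0.9 -1.7]
[0, 0, np.float64(0.3), np.float64(0.5), np.float64(1.3), np.float64(-0.0)]
```

Call:
{"name": "drive_tool", "arguments": {
  "deltas": [
    [0, 0, 0, 0, 0, 1, 220],
    [0, 0, 0, 0, 0, 0.5, 200],
    [0, 0, 0, 0, 0, 0, 150],
    [0, 0, 0, 0, 0, 0, 100],
    [0, 0, 0, 0, 0, 0, 90]
  ]
}}

```text
clock: 25.88
tcp_pos: [634.4, 9.7, 78.5]
eef_rot: [-179.6, -0.6, -22.1]
force: [-0.7, 0.1, -0.2]
grip_width: 46.2
```

Call:
{"name": "drive_tool", "arguments": {
  "deltas": [
    [0, 0, 0, 0, 0, -10, 90],
    [0, 0, 0, 0, 0, -30, 80],
    [0, 0, 0, 0, 0, -30, 60],
    [0, 0, 0, 0, 0, -30, 60],
    [0, 0, 0, 0, 0, 0, 60]
  ]
}}

```text
clock: 26.3
tcp_pos: [632.6, 9.0, 182.5]
eef_rot: [-179.6, -0.5, -22.2]
force: [0.5, 0.1, 2.2]
grip_width: 72.0
```

```bash
python3 -c "
from h import *
p=cam('wrist');jarw(p,(632,8),60);
try: jarw(p,(453,20),60)
except Exception as e: print(e)
cv2.imwrite('pics/w24.png',p['color'][:,:,::-1])
plan([490,333,180],-50)
"
```

```text
knob [631.9  11.4] px [316. 243.] 973 enc [631.8  11.4] st [88.9  3.6] plaque [('all', 181, np.float64(-94.1), np.float64(35.7), array([629.3, -24.2,  48.7])), ('top', 180, np.float64(-94.2), np.float64(35.7), array([629.3, -24.2,  48.8]))] station-rel [np.float64(1.0), np.float64(0.9)]
knob [462.5  32.9] px [120. 295.] 51 enc [462.1  32.1] st [-81.7  10. ] plaque [('all', 159, np.float64(-85.9), np.float64(46.6), array([465.8, -13.6,  36. ])), ('top', 45, np.float64(-86.6), np.float64(47.0), array([465.2, -14. ,  47.6]))] station-rel [np.float64(9.2), np.float64(8.5)]
at [631.7   9.  179.7] [-179.7   -0.3  -22.2] need [-1.417e+02  3.240e+02  3.000e-01] dyaw -27.8 rows 9 w 71.9 F [-0.8 -0.5  0.5]
[0, 0, np.float64(3.1), np.float64(-28.2), np.float64(-27.4), np.float64(-0.0)]
[0, 0, np.float64(3.1), np.float64(-29.6), np.float64(-25.8), np.float64(-0.0)]
[0, 0, np.float64(3.1), np.float64(-31.0), np.float64(-24.2), np.float64(-0.0)]
[0, 0, np.float64(3.1), np.float64(-32.2), np.float64(-22.5), np.float64(-0.0)]
[0, 0, np.float64(3.1), np.float64(-33.4), np.float64(-20.7), np.float64(-0.0)]
[0, 0, np.float64(3.1), np.float64(-34.5), np.float64(-18.9), np.float64(-0.0)]
[0, 0, np.float64(3.1), np.float64(-35.4), np.float64(-17.0), np.float64(-0.0)]
[0, 0, np.float64(3.1), np.float64(-36.3), np.float64(-15.1), np.float64(-0.0)]
[0, 0, np.float64(3.1), np.float64(-37.0), np.float64(-13.1), np.float64(-0.0)]
```

View pics/w24.png

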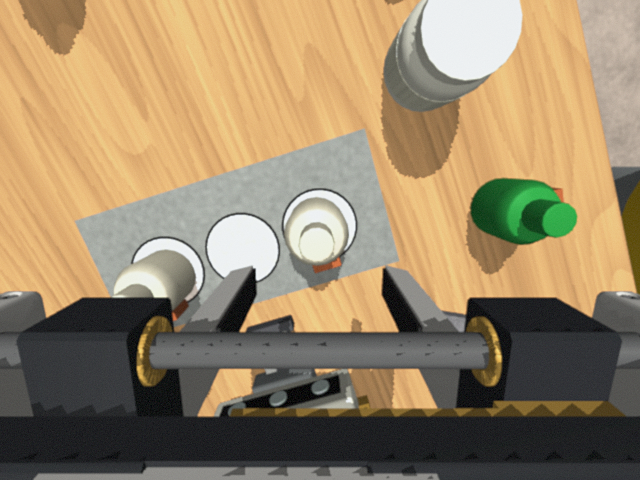

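Call:
{"name": "drive_tool", "arguments": {
  "deltas": [
    [0, 0, 3.5, -28, -27, 0, 60],
    [0, 0, 3.5, -29.5, -26, 0, 60],
    [0, 0, 3.5, -31, -24, 0, 60],
    [0, 0, 3.5, -32, -22, 0, 60],
    [0, 0, 3.5, -33.5, -20, 0, 60]
  ]
}}

```text
clock: 26.77
tcp_pos: [557.0, 185.7, 176.0]
eef_rot: [-179.8, -0.3, -41.4]
force: [0.2, 0.0, 0.2]
grip_width: 71.8
```

```bash
python3 -c "
from h import *
plan([490,333,185],-56,5)
"
```

```text
at [557.  185.7 176. ] [-179.8   -0.3  -41.4] need [-67.  147.3   9. ] dyaw -14.6 rows 5 w 71.8 F [0.2 0.  0.2]
[0, 0, np.float64(2.9), np.float64(-29.5), np.float64(-13.2), np.float64(-1.8)]
[0, 0, np.float64(2.9), np.float64(-30.2), np.float64(-11.7), np.float64(-1.8)]
[0, 0, np.float64(2.9), np.float64(-30.7), np.float64(-10.2), np.float64(-1.8)]
[0, 0, np.float64(2.9), np.float64(-31.2), np.float64(-8.6), np.float64(-1.8)]
[0, 0, np.float64(2.9), np.float64(-31.6), np.float64(-7.0), np.float64(-1.8)]
```

Call:
{"name": "drive_tool", "arguments": {
  "deltas": [
    [0, 0, 3, -29.5, -13, -2, 60],
    [0, 0, 3, -30, -12, -2, 60],
    [0, 0, 3, -30.5, -10, -2, 60],
    [0, 0, 3, -31, -8.5, -2, 60],
    [0, 0, 3, -28, -6, -2, 60]
  ]
}}

```text
clock: 27.18
tcp_pos: [484.9, 336.8, 179.4]
eef_rot: [179.8, -0.1, -57.1]
force: [0.8, -0.2, -0.5]
grip_width: 72.2
```

Call:
{"name": "drive_tool", "arguments": {
  "deltas": [
    [0, 0, 0, 0, 0, 0, 60],
    [0, 0, 0, 0, 0, 0, 60]
  ]
}}

```text
clock: 27.35
tcp_pos: [481.1, 341.9, 177.5]
eef_rot: [179.7, 0.0, -56.7]
force: [-0.3, -0.4, -0.3]
grip_width: 72.4
```

```bash
python3 -c "
from h import *
p=cam('wrist');c=jarw(p,(490,333),60)
cv2.imwrite('pics/w25.png',p['color'][:,:,::-1])
plan([c[0],c[1],95],-56,3)
"
```

```text
knob [491.6 337. ] px [331. 239.] 1009 enc [491.8 337.1] st [-79.7 315.4] plaque [('all', 298, np.float64(119.9), np.float64(33.8), array([474.7, 366.3,  47.2])), ('top', 268, np.float64(122.1), np.float64(34.0), array([473.5, 365.7,  48.7]))] station-rel [np.float64(-145.0), np.float64(-142.8)]
at [481.  341.8 177.4] [ 1.797e+02  1.000e-01 -5.670e+01] need [ 10.5  -4.9 -82.4] dyaw 0.7 rows 3 w 72.1 F [-0.3 -0.5 -0.4]
[0, 0, np.float64(-0.2), np.float64(3.3), np.float64(-2.0), np.float64(27.5)]
[0, 0, np.float64(-0.2), np.float64(3.3), np.float64(-2.0), np.float64(27.5)]
[0, 0, np.float64(-0.2), np.float64(3.3), np.float64(-2.0), np.float64(27.5)]
```

View pics/w25.png

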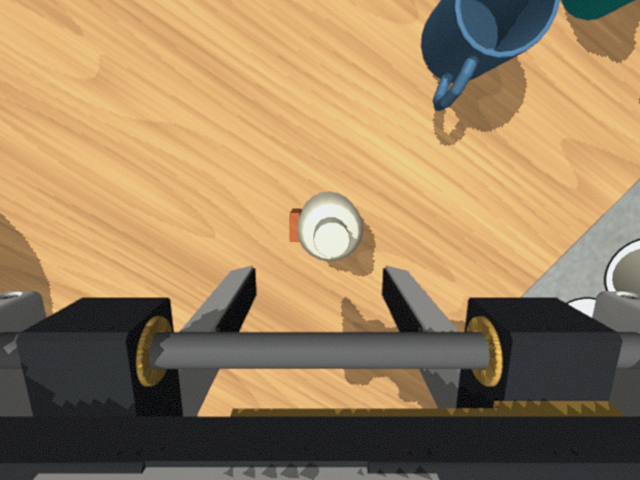

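Call:
{"name": "drive_tool", "arguments": {
  "deltas": [
    [0, 0, 0, 3.5, -2, 25, 60],
    [0, 0, 0, 3.5, -2, 25, 60],
    [0, 0, 0, 3, -2, 22, 60],
    [0, 0, 0, 0, 0, 8, 60],
    [0, 0, 0, 0, 0, 0, 60]
  ]
}}

```text
clock: 27.82
tcp_pos: [494.9, 331.3, 94.7]
eef_rot: [179.8, -0.0, -56.9]
force: [-0.6, -0.1, 0.3]
grip_width: 72.0
```

```bash
python3 -c "
from h import *
plan([491.6,337,76],-56,2);jarw(cam('wrist'),(490,335),60)
"
```

```text
at [494.9 331.3  94.7] [179.8  -0.  -56.9] need [ -3.3   5.7 -18.7] dyaw 0.9 rows 2 w 72.0 F [-0.6 -0.1  0.3]
[0, 0, np.float64(-0.5), np.float64(-3.3), np.float64(-0.2), np.float64(9.4)]
[0, 0, np.float64(-0.5), np.float64(-3.3), np.float64(-0.2), np.float64(9.4)]
knob [492.1 337. ] px [307. 282.] 1995 enc [492.2 337. ] st [-79.2 315.6] plaque [('all', 525, np.float64(118.4), np.float64(34.0), array([475.9, 366.9,  45.9])), ('top', 432, np.float64(122.2), np.float64(34.3), array([473.8, 366. ,  48.7]))] station-rel [np.float64(-146.5), np.float64(-142.7)]
```

Call:
{"name": "drive_tool", "arguments": {
  "deltas": [
    [0, 0, 0, -3, 0, 8, 60],
    [0, 0, 0, -2.5, 0, 8, 60],
    [0, 0, 0, 0, 0, 3, 90],
    [0, 0, 0, 0, 0, 0, 130],
    [0, 0, 0, 0, 0, 0, 150]
  ]
}}

```text
clock: 28.28
tcp_pos: [494.5, 336.5, 79.2]
eef_rot: [-179.8, -0.1, -57.0]
force: [-0.1, 0.1, 0.6]
grip_width: 55.5
```

```bash
python3 -c "
from h import *
plan([492,337,76],-56,1)
"
```

```text
at [494.5 336.5  79.2] [-1.798e+02 -1.000e-01 -5.700e+01] need [-2.5  0.5 -3.2] dyaw 1.0 rows 1 w 55.5 F [-0.1  0.1  0.6]
[0, 0, np.float64(-1.0), np.float64(-1.8), np.float64(1.9), np.float64(3.2)]
```

Call:
{"name": "drive_tool", "arguments": {
  "deltas": [
    [0, 0, 0, -2, 2, 3, 150],
    [0, 0, 0, 0, 0, 0, 180],
    [0, 0, 0, 0, 0, 0, 220],
    [0, 0, 0, 0, 0, 0, 220],
    [0, 0, 0, 0, 0, 0, 220]
  ]
}}

```text
clock: 28.7
tcp_pos: [492.2, 338.0, 77.9]
eef_rot: [-179.6, -0.1, -57.0]
force: [0.9, -0.3, -0.9]
grip_width: 29.3
```

Call:
{"name": "drive_tool", "arguments": {
  "deltas": [
    [0, 0, 0, 0, 0, 0, 220],
    [0, 0, 0, 0, 0, 0, 220]
  ]
}}

```text
clock: 28.87
tcp_pos: [492.3, 337.9, 77.8]
eef_rot: [-179.6, -0.1, -57.0]
force: [-0.1, -0.3, -0.6]
grip_width: 29.5
```

```bash
python3 -c "
from h import *
plan([492,337,76],-56,1)
"
```

```text
at [492.3 337.9  77.8] [-1.796e+02 -1.000e-01 -5.700e+01] need [-0.3 -0.9 -1.8] dyaw 1.0 rows 1 w 29.5 F [-0.1 -0.3 -0.6]
[0, 0, np.float64(-1.0), np.float64(0.7), np.float64(0.7), np.float64(1.8)]
```

Call:
{"name": "drive_tool", "arguments": {
  "deltas": [
    [0, 0, 0, 0, 0, -10, 220],
    [0, 0, 0, 0, 0, -15, 220],
    [0, 0, 0, 0, 0, -12, 220]
  ]
}}

```text
clock: 29.12
tcp_pos: [488.2, 335.8, 110.3]
eef_rot: [179.7, -0.1, -57.0]
force: [-0.7, 0.0, -3.3]
grip_width: 29.0
```

```bash
python3 -c "
from h import *
plan([542.9,15.8,112],85.7)
"
```

```text
at [488.2 335.8 110.3] [ 1.797e+02 -1.000e-01 -5.700e+01] need [  54.7 -320.     1.7] dyaw 142.7 rows 21 w 29.0 F [-0.7  0.  -3.3]
[0, 0, np.float64(-6.8), np.float64(14.2), np.float64(6.1), np.float64(-0.1)]
[0, 0, np.float64(-6.8), np.float64(13.4), np.float64(7.8), np.float64(-0.1)]
[0, 0, np.float64(-6.8), np.float64(12.4), np.float64(9.3), np.float64(-0.1)]
[0, 0, np.float64(-6.8), np.float64(11.2), np.float64(10.7), np.float64(-0.1)]
[0, 0, np.float64(-6.8), np.float64(9.8), np.float64(11.9), np.float64(-0.1)]
[0, 0, np.float64(-6.8), np.float64(8.4), np.float64(13.0), np.float64(-0.1)]
[0, 0, np.float64(-6.8), np.float64(6.8), np.float64(13.9), np.float64(-0.1)]
[0, 0, np.float64(-6.8), np.float64(5.1), np.float64(14.6), np.float64(-0.1)]
[0, 0, np.float64(-6.8), np.float64(3.3), np.float64(15.1), np.float64(-0.1)]
[0, 0, np.float64(-6.8), np.float64(1.5), np.float64(15.4), np.float64(-0.1)]
[0, 0, np.float64(-6.8), np.float64(-0.3), np.float64(15.5), np.float64(-0.1)]
[0, 0, np.float64(-6.8), np.float64(-2.2), np.float64(15.3), np.float64(-0.1)]
[0, 0, np.float64(-6.8), np.float64(-4.0), np.float64(14.9), np.float64(-0.1)]
[0, 0, np.float64(-6.8), np.float64(-5.7), np.float64(14.4), np.float64(-0.1)]
[0, 0, np.float64(-6.8), np.float64(-7.4), np.float64(13.6), np.float64(-0.1)]
[0, 0, np.float64(-6.8), np.float64(-8.9), np.float64(12.6), np.float64(-0.1)]
[0, 0, np.float64(-6.8), np.float64(-10.4), np.float64(11.5), np.float64(-0.1)]
[0, 0, np.float64(-6.8), np.float64(-11.6), np.float64(10.2), np.float64(-0.1)]
[0, 0, np.float64(-6.8), np.float64(-12.8), np.float64(8.7), np.float64(-0.1)]
[0, 0, np.float64(-6.8), np.float64(-13.7), np.float64(7.2), np.float64(-0.1)]
[0, 0, np.float64(-6.8), np.float64(-14.5), np.float64(5.5), np.float64(-0.1)]
```

Call:
{"name": "drive_tool", "arguments": {
  "deltas": [
    [0, 0, -6.8, 14, 6, 0, 220],
    [0, 0, -6.8, 13.5, 8, 0, 220],
    [0, 0, -6.8, 12.5, 9.5, 0, 220],
    [0, 0, -6.8, 11, 10.5, 0, 220],
    [0, 0, -6.8, 10, 12, 0, 220]
  ]
}}

```text
clock: 29.53
tcp_pos: [502.6, 261.6, 116.2]
eef_rot: [-179.9, 0.0, -21.3]
force: [-0.2, -0.2, -3.6]
grip_width: 29.4
```

Call:
{"name": "drive_tool", "arguments": {
  "deltas": [
    [0, 0, -6.8, 8.5, 13, 0, 220],
    [0, 0, -6.8, 7, 14, 0, 220],
    [0, 0, -6.8, 5, 14.5, 0, 220],
    [0, 0, -6.8, 3.5, 15, 0, 220],
    [0, 0, -6.8, 1.5, 15.5, 0, 220]
  ]
}}

```text
clock: 29.95
tcp_pos: [519.1, 182.2, 118.2]
eef_rot: [-179.9, 0.0, 14.5]
force: [-0.1, 0.4, -4.4]
grip_width: 29.4
```

Call:
{"name": "drive_tool", "arguments": {
  "deltas": [
    [0, 0, -6.8, -0.5, 15.5, 0, 220],
    [0, 0, -6.8, -2, 15.5, 0, 220],
    [0, 0, -6.8, -4, 15, 0, 220],
    [0, 0, -6.8, -5.5, 14.5, 0, 220],
    [0, 0, -6.8, -7.5, 13.5, 0, 220]
  ]
}}

```text
clock: 30.37
tcp_pos: [537.6, 103.1, 120.1]
eef_rot: [-179.9, 0.0, 50.3]
force: [-0.4, -0.3, -4.2]
grip_width: 29.5
```

```bash
python3 -c "
from h import *
plan([542.9,15.8,112],85.7)
"
```

```text
at [537.6 103.1 120.1] [-179.9    0.    50.3] need [  5.3 -87.3  -8.1] dyaw 35.4 rows 6 w 29.5 F [-0.4 -0.3 -4.2]
[0, 0, np.float64(-5.9), np.float64(-10.6), np.float64(10.0), np.float64(1.3)]
[0, 0, np.float64(-5.9), np.float64(-11.6), np.float64(8.8), np.float64(1.3)]
[0, 0, np.float64(-5.9), np.float64(-12.4), np.float64(7.6), np.float64(1.3)]
[0, 0, np.float64(-5.9), np.float64(-13.2), np.float64(6.3), np.float64(1.3)]
[0, 0, np.float64(-5.9), np.float64(-13.7), np.float64(4.9), np.float64(1.3)]
[0, 0, np.float64(-5.9), np.float64(-14.2), np.float64(3.4), np.float64(1.3)]
```

Call:
{"name": "drive_tool", "arguments": {
  "deltas": [
    [0, 0, -5.9, -10.5, 10, 0, 220],
    [0, 0, -5.9, -11.5, 9, 0, 220],
    [0, 0, -5.9, -12.5, 7.5, 0, 220],
    [0, 0, -5.9, -13, 6.5, 0, 220],
    [0, 0, -5.9, -13.5, 5, 0, 220]
  ]
}}

```text
clock: 30.78
tcp_pos: [543.3, 26.9, 121.8]
eef_rot: [-179.8, -0.1, 81.4]
force: [0.2, 0.3, -3.1]
grip_width: 29.6
```

Call:
{"name": "drive_tool", "arguments": {
  "deltas": [
    [0, 0, -4, -8, 2, 0, 220],
    [0, 0, 0, 0, 0, 0, 220],
    [0, 0, 0, 0, 0, 0, 220]
  ]
}}

```text
clock: 31.03
tcp_pos: [543.9, 15.3, 122.8]
eef_rot: [-179.8, -0.0, 85.4]
force: [0.1, 0.6, -2.7]
grip_width: 29.3
```

```bash
python3 -c "
from h import *
plan([542.9,15.8,90],85.7,2)
show('side','scene',tag='26')
"
```

```text
at [543.9  15.3 122.8] [-179.8   -0.    85.4] need [ -1.    0.5 -32.8] dyaw 0.3 rows 2 w 29.3 F [ 0.1  0.6 -2.7]
[0, 0, np.float64(-0.2), np.float64(0.2), np.float64(-0.5), np.float64(16.4)]
[0, 0, np.float64(-0.2), np.float64(0.2), np.float64(-0.5), np.float64(16.4)]
```

View pics/side26.png

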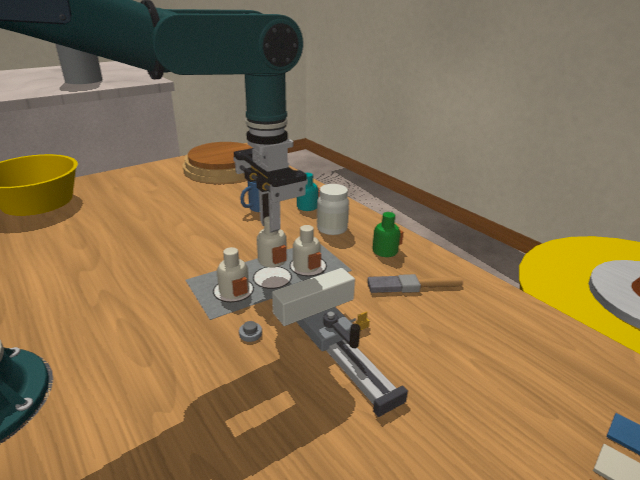

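All three plaques face the rail; I now lower the third jar.

Call:
{"name": "drive_tool", "arguments": {
  "deltas": [
    [0, 0, 0, 0, -0.5, 14, 220],
    [0, 0, 0, 0, -0.5, 14, 220],
    [0, 0, 0, 0, 0, 10, 220],
    [0, 0, 0, 0, 0, 1, 220],
    [0, 0, 0, 0, 0, 0, 220]
  ]
}}

```text
clock: 31.55
tcp_pos: [543.4, 19.6, 83.9]
eef_rot: [-179.9, -0.1, 85.4]
force: [-0.0, -1.1, -3.6]
grip_width: 29.4
```

```bash
python3 -c "
from h import *
plan([542.9,15.8,78],85.7,1)
"
```

```text
at [543.4  19.6  83.9] [-1.799e+02 -1.000e-01  8.540e+01] need [-0.5 -3.8 -5.9] dyaw 0.3 rows 1 w 29.4 F [-0.  -1.1 -3.6]
[0, 0, np.float64(-0.3), np.float64(-3.8), np.float64(-0.2), np.float64(5.9)]
```

Call:
{"name": "drive_tool", "arguments": {
  "deltas": [
    [0, 0, 0, -3, 0, 2, 220],
    [0, 0, 0, -2, 0, 2, 220],
    [0, 0, 0, 0, 0, 1.5, 220],
    [0, 0, 0, 0, 0, 1, 220],
    [0, 0, 0, 0, 0, 0, 220]
  ]
}}

```text
clock: 31.97
tcp_pos: [544.1, 14.7, 78.8]
eef_rot: [179.9, -0.1, 85.4]
force: [-0.3, 0.5, -3.8]
grip_width: 29.3
```

```bash
python3 -c "
from h import *
plan([542.9,15.8,78],85.7,1)
"
```

```text
at [544.1  14.7  78.8] [ 1.799e+02 -1.000e-01  8.540e+01] need [-1.2  1.1 -0.8] dyaw 0.3 rows 1 w 29.3 F [-0.3  0.5 -3.8]
[0, 0, np.float64(-0.3), np.float64(1.0), np.float64(-1.3), np.float64(0.8)]
```

Call:
{"name": "drive_tool", "arguments": {
  "deltas": [
    [0, 0, 0, 0.5, 0, 1, 220],
    [0, 0, 0, 0, 0, 0.7, 210],
    [0, 0, 0, 0, 0, 0, 150],
    [0, 0, 0, 0, 0, 0, 100],
    [0, 0, 0, 0, 0, 0, 90]
  ]
}}

```text
clock: 32.38
tcp_pos: [546.8, 15.1, 80.6]
eef_rot: [179.5, -0.1, 85.4]
force: [-0.2, -0.9, -0.9]
grip_width: 46.0
```

Call:
{"name": "drive_tool", "arguments": {
  "deltas": [
    [0, 0, 0, 0, 0, -10, 90],
    [0, 0, 0, 0, 0, -30, 80],
    [0, 0, 0, 0, 0, -30, 60],
    [0, 0, 0, 0, 0, -35, 60],
    [0, 0, 0, 0, 0, 0, 60]
  ]
}}

```text
clock: 32.8
tcp_pos: [545.4, 14.8, 192.8]
eef_rot: [179.5, -0.1, 85.4]
force: [0.8, -0.2, 1.3]
grip_width: 71.7
```

```bash
python3 -c "
from h import *
p=cam('wrist')
for n in [(543,16),(453,20),(632,11)]:
    try: jarw(p,n,60)
    except Exception as e: print(e)
cv2.imwrite('pics/w27.png',p['color'][:,:,::-1])
P=st2w(-115,-140); print(P)
for n in ['scene','side']:
    print(feats(n)['tops98'])
"
```

```text
knob [546.1  15. ] px [319. 242.] 893 enc [545.8  15. ] st [ 3.2 -0.5] plaque [('all', 247, np.float64(-98.7), np.float64(33.8), array([541. , -18.5,  46.9])), ('top', 214, np.float64(-95.8), np.float64(34.0), array([542.7, -18.9,  48.9]))] station-rel [np.float64(-3.6), np.float64(-0.7)]
knob [454.7  19.8] px [316. 129.] 1138 enc [454.7  19.5] st [-88.3  -3.8] plaque [('all', 262, np.float64(-93.2), np.float64(34.0), array([452.8, -14.1,  48.4])), ('top', 254, np.float64(-93.9), np.float64(34.0), array([452.4, -14.1,  48.9]))] station-rel [np.float64(1.9), np.float64(1.2)]
knob [623.4  10.4] px [321. 325.] 380 enc [628.7   9.9] st [80.5  1.8] plaque [('all', 264, np.float64(-89.9), np.float64(33.8), array([623.4, -23.4,  44.4])), ('top', 191, np.float64(-84.4), np.float64(34.4), array([626.7, -23.9,  48.9]))] station-rel [np.float64(5.2), np.float64(10.7)]
[ 416.0445 -113.565 ]
[(array([457. ,  28.7]), 47, [136.0, 137.0, 129.0]), (array([549. ,  18.1]), 108, [140.0, 141.0, 133.0]), (array([633.1,  13. ]), 113, [140.0, 142.0, 133.0]), (array([823.5, -43.3]), 138, [46.0, 98.0, 52.0]), (array([811.9, 132.1]), 68, [111.0, 111.0, 106.0]), (array([811.1, 256.1]), 178, [42.0, 106.0, 103.0])]
[(array([804.9, 246.9]), 37, [11.0, 131.0, 125.0]), (array([772.3,  93.1]), 77, [122.0, 120.0, 110.0]), (array([818.2, -50.8]), 68, [40.0, 122.0, 51.0]), (array([628.6,   4.8]), 78, [188.0, 179.0, 155.0]), (array([544.9,   9.9]), 88, [189.0, 179.0, 155.0]), (array([452.8,  14.9]), 104, [189.0, 179.0, 155.0])]
```

View pics/w27.png

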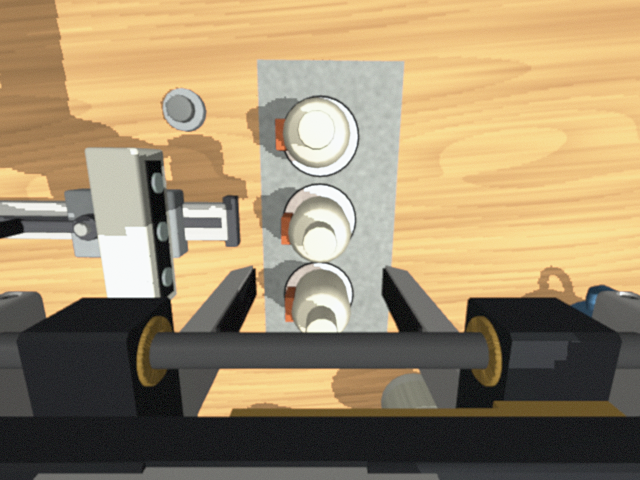

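```bash
python3 -c "
from h import *
p=cam('wrist');X=cloud(p)
P=onplane(p,181,107,24);print(P.round(1),X[107,181].round(1), w2st(P).round(1))
plan([P[0],P[1],120],60,6)
"
```

```text
[ 412.7 -107.1   24. ] [ 412.3 -108.    21.6] [-118.9 -133.8]
at [541.   15.2 182.6] [-1.796e+02 -1.000e-01  8.540e+01] need [-128.3 -122.2  -62.6] dyaw -25.4 rows 6 w 71.9 F [-0.5  0.3 -0.1]
[0, 0, np.float64(4.2), np.float64(-22.0), np.float64(-19.7), np.float64(10.4)]
[0, 0, np.float64(4.2), np.float64(-23.4), np.float64(-18.0), np.float64(10.4)]
[0, 0, np.float64(4.2), np.float64(-24.7), np.float64(-16.2), np.float64(10.4)]
[0, 0, np.float64(4.2), np.float64(-25.8), np.float64(-14.4), np.float64(10.4)]
[0, 0, np.float64(4.2), np.float64(-26.8), np.float64(-12.4), np.float64(10.4)]
[0, 0, np.float64(4.2), np.float64(-27.6), np.float64(-10.4), np.float64(10.4)]
```

Call:
{"name": "drive_tool", "arguments": {
  "deltas": [
    [0, 0, 4, -22, -20, 0, 150],
    [0, 0, 4, -23.5, -18, 0, 200],
    [0, 0, 4, -24.5, -16, 0, 255],
    [0, 0, 4, -26, -14, 0, 255],
    [0, 0, 4, -27, -12, 0, 255]
  ]
}}

```text
clock: 33.42
tcp_pos: [429.3, -86.3, 172.3]
eef_rot: [-178.5, 0.2, 65.1]
force: [0.2, -0.4, -0.3]
grip_width: 41.7
```

Call:
{"name": "drive_tool", "arguments": {
  "deltas": [
    [0, 0, 4, -24, -9, 0, 255],
    [0, 0, 0, 0, 0, 0, 255],
    [0, 0, 0, 0, 0, 0, 255]
  ]
}}

```text
clock: 33.67
tcp_pos: [404.0, -106.7, 167.1]
eef_rot: [-177.9, 0.5, 60.4]
force: [-0.0, 0.2, 0.2]
grip_width: 22.1
```

```bash
python3 -c "
from h import *
show('wrist',tag='28');plan([415,-112,120],60,3)
"
```

```text
at [ 404.  -106.5  167. ] [-177.9    0.5   60.5] need [ 11.   -5.5 -47. ] dyaw -0.5 rows 3 w 17.9 F [-0.3  0.6 -0.5]
[0, 0, np.float64(0.2), np.float64(0.2), np.float64(4.1), np.float64(15.7)]
[0, 0, np.float64(0.2), np.float64(0.2), np.float64(4.1), np.float64(15.7)]
[0, 0, np.float64(0.2), np.float64(0.2), np.float64(4.1), np.float64(15.7)]
```

View pics/wrist28.png

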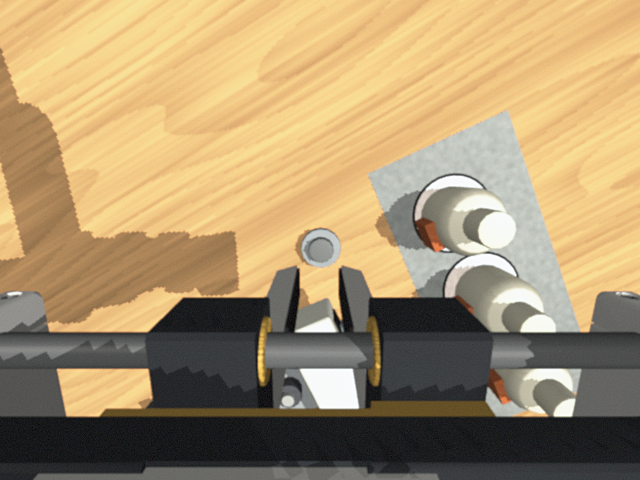

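```bash
python3 -c "
from h import *
p=cam('wrist');X=cloud(p);P=onplane(p,320,249,24);print(P.round(1),X[249,320].round(1),X[255,300].round(1))
plan([P[0],P[1],80],60,4)
"
```

```text
[ 415.2 -113.2   24. ] [ 415.5 -113.4   22.4] [ 4.150e+02 -1.381e+02 -4.000e-01]
at [ 404.7 -106.1  167.4] [-177.9    0.5   60.5] need [ 10.4  -7.1 -87.4] dyaw -0.5 rows 4 w 13.9 F [ 0.1  0.8 -0.5]
[0, 0, np.float64(0.1), np.float64(-0.3), np.float64(3.1), np.float64(21.8)]
[0, 0, np.float64(0.1), np.float64(-0.3), np.float64(3.1), np.float64(21.8)]
[0, 0, np.float64(0.1), np.float64(-0.2), np.float64(3.1), np.float64(21.8)]
[0, 0, np.float64(0.1), np.float64(-0.2), np.float64(3.1), np.float64(21.8)]
```

Call:
{"name": "drive_tool", "arguments": {
  "deltas": [
    [-1, 0.2, 0, -0.3, 3, 25, 255],
    [-1, 0.2, 0, -0.3, 3, 25, 255],
    [0, 0, 0, -0.3, 3, 25, 255],
    [0, 0, 0, 0, 2, 20, 255],
    [0, 0, 0, 0, 0, 0, 255]
  ]
}}

```text
clock: 34.18
tcp_pos: [417.8, -108.5, 69.2]
eef_rot: [179.8, -0.1, 61.2]
force: [-1.0, -0.5, 0.6]
grip_width: 0.5
```

```bash
python3 -c "
from h import *
plan([415.2,-113.3,35],60,2)
"
```

```text
at [ 417.8 -108.5   69.2] [ 1.798e+02 -1.000e-01  6.120e+01] need [ -2.6  -4.8 -34.2] dyaw -1.2 rows 2 w 0.5 F [-1.  -0.5  0.6]
[0, 0, np.float64(0.6), np.float64(-2.8), np.float64(0.0), np.float64(17.1)]
[0, 0, np.float64(0.6), np.float64(-2.8), np.float64(0.0), np.float64(17.1)]
```

Call:
{"name": "drive_tool", "arguments": {
  "deltas": [
    [0, 0, 0, -3, 0, 15, 255],
    [0, 0, 0, -3, 0, 12, 255],
    [0, 0, 0, 0, 0, 4, 255],
    [0, 0, 0, 0, 0, 0, 255],
    [0, 0, 0, 0, 0, 0, 255]
  ]
}}

```text
clock: 34.6
tcp_pos: [418.3, -110.4, 38.6]
eef_rot: [179.9, -0.2, 61.7]
force: [-0.4, -0.5, 0.4]
grip_width: 0.3
```

```bash
python3 -c "
from h import *
plan([415.2,-113.3,30],60,2)
for n in ['scene','side']:
    r=feats(n);print(r['tops98'],r['plaq'])
"
```

```text
at [ 418.3 -110.4   38.6] [179.9  -0.2  61.7] need [-3.1 -2.9 -8.6] dyaw -1.7 rows 2 w 0.3 F [-0.4 -0.5  0.4]
[0, 0, np.float64(0.8), np.float64(-2.0), np.float64(-0.7), np.float64(4.3)]
[0, 0, np.float64(0.8), np.float64(-2.0), np.float64(-0.7), np.float64(4.3)]
[(array([ 426.4, -110.6]), 17, [67.0, 63.0, 60.0]), (array([457.5,  22.2]), 95, [136.0, 137.0, 129.0]), (array([549.3,  17.7]), 106, [138.0, 140.0, 131.0]), (array([633.6,  13.5]), 121, [138.0, 139.0, 130.0]), (array([823.4, -43. ]), 142, [45.0, 96.0, 51.0]), (array([812.7, 131.2]), 56, [110.0, 110.0, 105.0]), (array([811.2, 256. ]), 182, [42.0, 105.0, 101.0])] [(array([464.4, -12. ,  46.7]), 26), (array([556.6, -16.8,  43.7]), 20), (array([640.1, -21.9,  46.9]), 20), (array([858.6, -44.9,  45.2]), 112), (array([843.7, 243.6,  46. ]), 128)]
[(array([804.8, 246.4]), 38, [15.0, 141.0, 134.0]), (array([771.8,  94.3]), 78, [132.0, 129.0, 120.0]), (array([818.2, -50.6]), 68, [44.0, 133.0, 55.0]), (array([629. ,   5.5]), 73, [207.0, 197.0, 172.0]), (array([544.9,   9.9]), 88, [203.0, 193.0, 168.0]), (array([444.9,  20.7]), 19, [200.0, 192.0, 168.0])] [(array([852.6, -64.5,  34.6]), 19), (array([624.7, -28.2,  34.9]), 164), (array([540.8, -23. ,  34.4]), 194)]
```

Call:
{"name": "drive_tool", "arguments": {
  "deltas": [
    [0, 0, 0, -2.5, 0, 4, 255],
    [0, 0, 0, -1.5, 0, 4, 255],
    [0, 0, 0, 0, 0, 4, 255],
    [0, 0, 0, 0, 0, 3, 255]
  ]
}}

```text
clock: 35.03
tcp_pos: [419.3, -115.4, 26.4]
eef_rot: [179.4, -0.2, 61.7]
force: [-0.2, -0.8, -0.3]
grip_width: 0.1
```

Call:
{"name": "drive_tool", "arguments": {
  "deltas": [
    [0, 0, 0, 0, 0, 3, 255],
    [0, 0, 0, 0, 0, 3, 255]
  ]
}}

```text
clock: 35.2
tcp_pos: [419.4, -115.5, 20.0]
eef_rot: [179.4, -0.3, 61.7]
force: [0.6, -0.6, 2.9]
grip_width: 0.1
```

Call:
{"name": "drive_tool", "arguments": {
  "deltas": [
    [0, 0, 0, 0, 0, 3, 255],
    [0, 0, 0, 0, 0, 3, 255]
  ]
}}

```text
clock: 35.37
tcp_pos: [419.6, -115.6, 15.7]
eef_rot: [179.4, -0.3, 61.7]
force: [-9.7, 4.1, 28.9]
grip_width: 0.7
```

Call:
{"name": "drive_tool", "arguments": {
  "deltas": [
    [0, 0, 0, 0, 0, 3, 255],
    [0, 0, 0, 0, 0, 3, 255]
  ]
}}

```text
clock: 35.53
tcp_pos: [419.6, -115.6, 15.9]
eef_rot: [179.5, -0.2, 61.7]
force: [-8.2, 3.3, 21.3]
grip_width: 0.7
```

Call:
{"name": "drive_tool", "arguments": {
  "deltas": [
    [0, 0, 0, 0, 0, -8, 255],
    [0, 0, 0, 0, -2.5, -6, 255],
    [0, 0, 0, 0, -2.5, 0, 255],
    [0, 0, 0, 0, 0, 0, 255],
    [0, 0, 0, 0, 0, 0, 255]
  ]
}}

```text
clock: 35.95
tcp_pos: [415.6, -113.4, 31.3]
eef_rot: [179.3, -0.2, 61.7]
force: [0.5, -0.2, -0.3]
grip_width: 0.4
```

```bash
python3 -c "
from h import *
plan([415.2,-113.3,24],60,2)
p=cam('side');crop(p,200,270,300,370,6,'s30.png')
"
```

```text
at [ 415.6 -113.4   31.3] [179.3  -0.2  61.7] need [-0.4  0.1 -7.3] dyaw -1.7 rows 2 w 0.4 F [ 0.5 -0.2 -0.3]
[0, 0, np.float64(0.9), np.float64(-0.1), np.float64(-0.2), np.float64(3.7)]
[0, 0, np.float64(0.9), np.float64(-0.1), np.float64(-0.2), np.float64(3.7)]
```

View pics/s30.png

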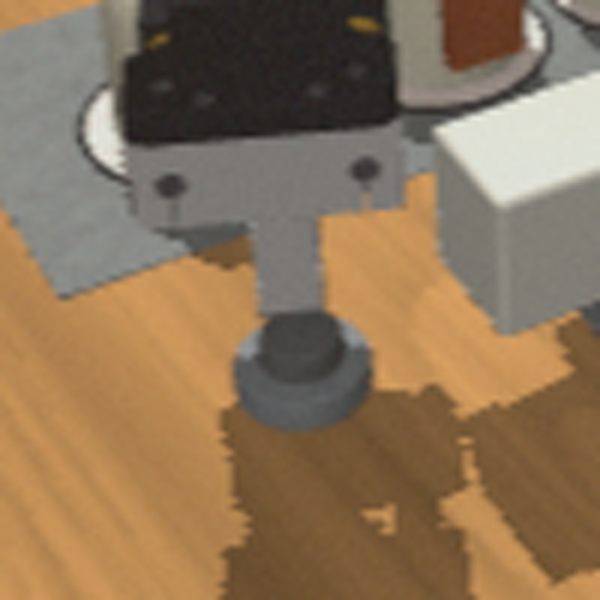

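Call:
{"name": "drive_tool", "arguments": {
  "deltas": [
    [0, 0, 0, 0, 0, 4, 255],
    [0, 0, 0, 0, 0, 4, 255],
    [0, 0, 0, 0, 0, 4, 255],
    [0, 0, 0, 0, 0, 3, 255]
  ]
}}

```text
clock: 36.33
tcp_pos: [415.5, -113.3, 15.7]
eef_rot: [179.4, -0.2, 61.7]
force: [-9.3, 3.2, 30.9]
grip_width: 0.3
```

Call:
{"name": "drive_tool", "arguments": {
  "deltas": [
    [0, 0, 0, 0, 0, 3, 255],
    [0, 0, 0, 0, 0, 3, 255],
    [0, 0, 0, 0, 0, 3, 255]
  ]
}}

```text
clock: 36.58
tcp_pos: [415.5, -113.3, 15.9]
eef_rot: [179.7, -0.2, 61.7]
force: [-8.4, 3.7, 20.6]
grip_width: 0.5
```

Call:
{"name": "drive_tool", "arguments": {
  "deltas": [
    [0, 0, 0, 0, 0, -20, 255],
    [0, 0, 0, 0, 0, -40, 255],
    [0, 0, 0, 0, 0, -40, 255],
    [0, 0, 0, 0, 0, -40, 255],
    [0, 0, 0, 0, 0, -40, 255]
  ]
}}

```text
clock: 37.0
tcp_pos: [407.8, -110.5, 190.3]
eef_rot: [-178.8, -0.0, 61.7]
force: [0.7, -0.7, 0.3]
grip_width: 0.1
```

Call:
{"name": "drive_tool", "arguments": {
  "deltas": [
    [0, 0, 0, -25, 0, -20, 255],
    [0, 0, 0, -25, 0, -20, 255],
    [0, 0, 0, -20, 0, 0, 255],
    [0, 0, 0, 0, 0, 0, 255],
    [0, 0, 0, 0, 0, 0, 255]
  ]
}}

```text
clock: 37.42
tcp_pos: [379.0, -176.2, 241.3]
eef_rot: [-179.9, -0.0, 61.9]
force: [-0.2, 0.8, -0.6]
grip_width: 0.2
```

```bash
python3 -c "
from h import *
s=sense();print(s['clock'],s['tcp_pos'])
for n in ['scene','side']:
    p=cam(n);r=feats(n,p);print(r['tops98'],r['plaq'])
    cv2.imwrite(f'pics/{n}31.png',p['color'][:,:,::-1])
    if n=='side': crop(p,190,200,400,380,3,'s31.png')
"
```

```text
37.4167 [ 378.95452227 -176.23799261  241.30156098]
[(array([457.5,  23.2]), 96, [134.0, 135.0, 127.0]), (array([549.7,  18.3]), 108, [135.0, 136.0, 128.0]), (array([633.8,  13.3]), 116, [135.0, 136.0, 127.0]), (array([823.4, -43.1]), 142, [43.0, 94.0, 50.0]), (array([812. , 129.8]), 67, [106.0, 105.0, 101.0]), (array([811.1, 255.8]), 176, [40.0, 103.0, 100.0])] [(array([464.6, -12.3,  44. ]), 26), (array([557.1, -16.8,  44.1]), 24), (array([639.3, -23.6,  47.6]), 16), (array([858.4, -46. ,  44.7]), 109), (array([843.7, 243.5,  45.4]), 134)]
[(array([805.3, 246.6]), 37, [15.0, 131.0, 124.0]), (array([771.7,  93.4]), 80, [121.0, 119.0, 110.0]), (array([817.9, -51. ]), 70, [40.0, 121.0, 50.0]), (array([628.7,   4.8]), 79, [187.0, 178.0, 154.0]), (array([544.5,   9.9]), 90, [186.0, 177.0, 153.0]), (array([452.9,  14.9]), 104, [188.0, 178.0, 154.0])] [(array([853. , -64.5,  39.1]), 15), (array([624.6, -28.2,  35.3]), 164), (array([541. , -23.3,  35.8]), 193), (array([449.7, -18.9,  35.5]), 205)]
```

View pics/s31.png

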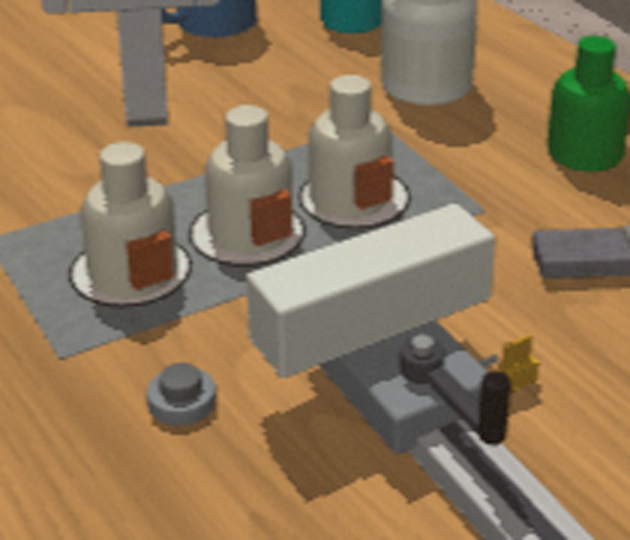

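View pics/scene31.png

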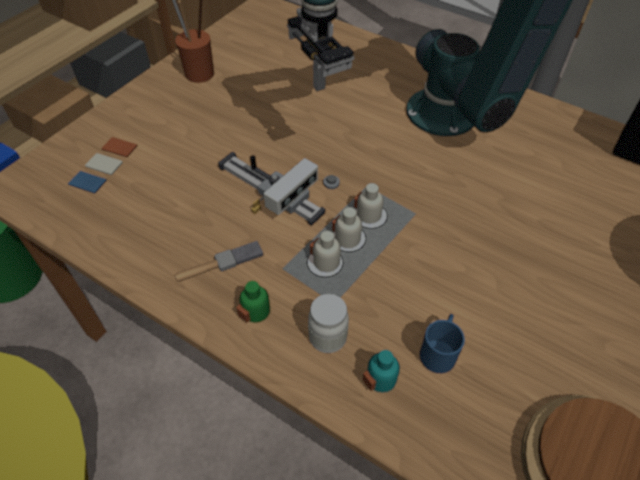

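The side view shows all three jars upright in their rings with plaques to the scanner, the lever in line with the rail and the pointer at the mark. The mug, tub and brush are where they started.

```bash
python3 -c "
from plant import ticket
print(ticket.hand_in())"
```

```text
the job is handed in; nothing more can be done
None
```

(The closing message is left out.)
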